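# Close up the bar-end box

### The job

Pack every solid square bar end into the steel stock box, lying in a single layer, take the hollow tube pieces (too tall for the box, whether they stand in it now or on the bench) to the shallow offcut tray, and close the box with its lid so that it sits fully home and level all round. The tube pieces go in the tray side by side, not on one another; leave the tools, clamp and tin where they are.

Things in the scene. Friction and masses are not known exactly. Their poses are not given: they have to be found in the camera images.
- box: steel stock box without its lid, fixed to the bench: inside 152 mm (its x) by 180 mm (its y), 34 mm deep; walls 5 mm, floor 5 mm, rim 39 mm above the bench; a pale fill line runs round the inside 5 mm below the rim. Origin at the centre of its underside, on the bench. It takes six bar ends in one layer (two rows of three, lying along its x); a second layer would stand 6 mm above the rim.
- lid: loose lift-off aluminium lid of the box, 0.3 to 0.6 kg, lying right way up on the bench at the start: plate 176 mm (x) by 204 mm (y), 4 mm thick, with a skirt 10 mm deep and 3 mm thick under its edge that goes round the OUTSIDE of the box's walls with 4 mm clearance on every side; fits either way round (half turn). Origin at the centre of the plate's underside: 10 mm above the bench at the start, level with the rim (39 mm above the box's origin) when seated.
- lid_handle (a point): centre of the lid's handle bar, on the lid's z axis 32 mm above the lid's origin: bar 12 mm wide (lid's x), 12 mm high, 100 mm long along the lid's y, on two 10 mm legs 45 mm either side of the centre; 22 mm free height under it.
- tray: shallow steel offcut tray, fixed to the bench: outside 180 mm (its x) by 110 mm (its y), 16 mm high, walls and floor 4 mm, empty at the start. Origin at the centre of its underside.
- bar1: solid square steel bar end, 70 x 20 x 20 mm, 0.15 to 0.3 kg, dark with bright saw-cut ends; origin in its middle, x along its 70 mm length (the origin is 10 mm above what it lies on). Lies on the bench at the start. May be absent (then None).
- bar2: solid square steel bar end, 70 x 20 x 20 mm, 0.15 to 0.3 kg, dark with bright saw-cut ends; origin in its middle, x along its 70 mm length (the origin is 10 mm above what it lies on). Lies on the bench at the start. May be absent (then None).
- bar3: solid square steel bar end, 70 x 20 x 20 mm, 0.15 to 0.3 kg, dark with bright saw-cut ends; origin in its middle, x along its 70 mm length (the origin is 10 mm above what it lies on). Lies on the bench at the start. May be absent (then None).
- bar4: solid square steel bar end, 70 x 20 x 20 mm, 0.15 to 0.3 kg, dark with bright saw-cut ends; origin in its middle, x along its 70 mm length (the origin is 10 mm above what it lies on). Lies on the bench at the start. May be absent (then None).
- bar5: solid square steel bar end, 70 x 20 x 20 mm, 0.15 to 0.3 kg, dark with bright saw-cut ends; origin in its middle, x along its 70 mm length (the origin is 10 mm above what it lies on). Lies in the box at the start. May be absent (then None).
- tube1: piece of hollow square steel tube, 40 x 40 mm outside, 55 mm long, wall 4 mm, 0.17 to 0.34 kg, open at both ends, standing on end at the start; origin in its middle (27.5 mm above what it stands on), z along its length. Too tall for the closed box, standing or lying. Stands in the box at the start. May be absent (then None).
- tube2: piece of hollow square steel tube, 40 x 40 mm outside, 55 mm long, wall 4 mm, 0.17 to 0.34 kg, open at both ends, standing on end at the start; origin in its middle (27.5 mm above what it stands on), z along its length. Too tall for the closed box, standing or lying. Stands in the box at the start. May be absent (then None).
- tube3: piece of hollow square steel tube, 40 x 40 mm outside, 55 mm long, wall 4 mm, 0.17 to 0.34 kg, open at both ends, standing on end at the start; origin in its middle (27.5 mm above what it stands on), z along its length. Too tall for the closed box, standing or lying. On the bench at the start. May be absent (then None).
- hammer: hand hammer lying beyond the box; bystander
- wrench: wrench lying in front of the box; bystander
- tin: small round tin, 60 mm wide, 50 mm high; bystander
- clamp: C-clamp lying flat, about 110 x 75 mm; bystander
- chisel: cold chisel, about 155 mm long, lying beyond the lid; bystander
Not all that is in view belongs to the job. Leave any red or white look-alike of the bar1 alone.

How it is judged:
By the outcome, as a careful person would: the job done as asked, in the order asked, and still so for the second after the job is handed in, with the robot touching nothing.
Of bar1, bar2, bar3, bar4, bar5 only 4 to 5 are there at a start; the rules pass over those that are not, and their reading is None.
Of tube1, tube2, tube3 only 1 to 2 are there at a start; the rules pass over those that are not, and their reading is None.
At some moment in a run one of bar1, bar2, bar3, bar4, lid may be knocked a few centimetres aside while the robot is not near it.
It also fails if it takes over 210 s, if anything falls off the work surface, if the arm or the gripper's body presses on something with over 40 N, if the wrist force passes 120 N, or if a joint passes its speed limit or range.

### The arm

A 6-joint arm with a two-finger parallel gripper is mounted at the origin on the work surface. World frame = base frame: x ahead of the robot, y to its left, z up, the work surface at z = 0. Lengths are in mm, angles in rad, forces in N, time in s.
With the tool pointing down it reaches from about 350 to 775 mm from the base axis. Payload 5.5 kg.
Tool frame: the origin (TCP) lies midway between the tips of the shut fingers; the grasp point (between the pads) lies 19 mm behind it; z points along the fingers, y is the direction in which the jaws open and shut (so a half turn about z gives the same grasp; the last joint's range is limited). The gripper opens to 85 mm and grips with 20 to 120 N. Pads are 22 mm wide; open, the fingers measure 114 mm over their backs; the gripper's body (76 mm by 85 mm) begins 54 mm behind the grasp point. The pads swing forward as they close: fully open they stand 13 mm farther back than shut.
Start: joints at [1.2, 0.313, 0.046, 1.304, 0, 1.431], TCP at [131.557, 559.79, 231.323] pointing down, gripper open.
Joint ranges: [-2.76, 2.76], [-0.86, 1.69], [-1.03, 1.26], [-2.2, 2.34], [-1.47, 1.5], [-3.14, 3.14]. Speed limits (rad/s): [2.57, 2.57, 3.14, 3.14, 3.14, 3.14].

### API

Orientations are given as a unit quaternion [x, y, z, w].
In Python, from cell import readout, imaging, workorder gives the robot as it stands.
- The arm moves only by the tool move_arm, never from a script. Its argument "series" is a list of rows, each a list of 4 numbers: the shift along the tool's x, y, z in cm, then the turn about the tool's z in degrees. In form: [[dx, dy, dz, roll], ...]. A call has 1 to 12 rows; each row shifts and turns the pose as measured when the row begins, along the tool's axes as they then stand; what a row does not reach is not made up. A row lasts 1/12 s, in which the tool goes at most 41.7 mm and 7.16 degrees, less where a joint would pass 70% of its speed; a pose out of reach is approached as far as the arm can. A call with a gripper value outside its range is refused whole. "hand" is the gripper's target within -1 to 1 (fully open at 1, half-way at 0, shut at -1), set as the call begins (left out, the last holds). The fingers move at their own pace and stop on an object; "grip_force" is the grip in N (left out, the last holds). Time passes only in rows, so rows that do not move let the fingers close. It gives the time, the measured TCP pose, the force and the opening at its end, in the units of the state.
- readout.read_state(): the state, without advancing time (a new reading comes with each control period).
- imaging.grab_frame(name): name is "scene" or "top"; returns a dict with "image" (480x640x3 uint8, red, green, blue), "fx", "fy", "cx", "cy" (pixels), "extrinsics" (4x4, takes a point from camera to world coordinates). Camera axes: x right, y down, z forward; pixel columns grow to the right and rows downward; lengths in mm; the calibration is good to about 2 mm. A picture is of the moment at which its call begins. There is no depth.
- workorder.hand_in(): hands the job in, once; it reports no verdict.
Trained networks look in a picture, given as the dict that the camera call returned (one of the last four; its "shot" number tells which), for a name from the list of things; names that differ only in an ending like _2 or _b are one class to them, and where a whole thing is asked for, a point or a joint stands for the part that bears it (a point fixed in the world has none). Each returns a list of dicts, best first, with "conf" (0 to 1); they miss things now and then, are a little off and sometimes report something else, mostly with a low value. They report only what shows in the picture. A call takes as long as a camera call. They do not tell look-alikes from the thing itself.
- imaging.silhouettes(picture, target): "region" (480x640 bool, what is visible of it) and "position" ([column, row] in pixels, amid what is visible of it).
- imaging.mark_of(picture, target): "position" ([column, row] in pixels: a listed point, or the origin of a listed thing).
The state is a dict: "time": time; "joints": joint angles; "qd": joint speeds; "tau": joint torques, N m; "tool_pos": TCP position; "ee_rot": TCP orientation; "force": force on the tool from outside, world axes, zero at the start; "ft_torque": the same for the moment, N m; "gripper_width": opening from 0.0 (shut) to 1.0 (fully open).
Only numpy, scipy, OpenCV 4.12 (cv2) and the standard library are available. Lean on these libraries where they do the work, as an engineer would, in place of code of your own. Each camera call takes 0.05 s, during which the arm holds its last target.

## Working session

There is one attempt and no reset: what is moved stays moved. The work goes in short steps, Python scripts to look and compute and a tool call to move; the robot and the scene stay as the last step left them, time stands still between calls to the robot, and variables do not carry over. Pictures are saved under pics/ and viewed, and the job is handed in when it is done.

Besides the shell and the picture viewer there is one more tool, called after "Emit:" as name([rows], argument=value, ...), one row to a line, values as JSON. move_arm: Moves the arm, as the interface text tells. Its arguments: {"type":"object","properties":{"series":{"type":"array"},"hand":{"type":"number"},"grip_force":{"type":"number"}},"required":["series"]}

```bash
ls; mkdir -p pics; python3 - <<'E'
from cell import readout, imaging
import cv2
s=readout.read_state()
for k,v in s.items(): print(k,v)
for n in ("scene","top"):
    f=imaging.grab_frame(n)
    cv2.imwrite(f"pics/{n}0.png",f["image"][:,:,::-1])
    print(n,f["fx"],f["fy"],f["cx"],f["cy"],f["extrinsics"],f["shot"])
E
```

```text
pics
time 0.0
joints [ 1.20041045e+00  3.14032466e-01  4.49481442e-02  1.30362282e+00
 -1.84893287e-06  1.43118658e+00]
qd [-0.00230534 -0.00165482 -0.00121752 -0.00054948 -0.00163654 -0.00042107]
tau [-7.09910722e-06 -4.80628252e+01  2.98532653e+01  1.92614651e-02
 -4.83316376e-05  8.29149656e-06]
tool_pos [131.3409025  559.24782115 230.37804742]
ee_rot [ 1.15132129e-01  9.93349727e-01 -9.24745426e-04 -2.40100281e-04]
force [ 0.81882697 -0.71200617 -0.08989259]
ft_torque [ 0.06989548 -0.04610868  0.01043809]
gripper_width 0.9948220295701681
scene 579.9248413805485 579.9248413805485 326.8723793276461 245.47715055204665 [[-1.65858232e-02  6.04021011e-01 -7.96795788e-01  1.67840052e+03]
 [ 9.99606547e-01  2.80454317e-02  4.52729037e-04  8.29486070e+00]
 [ 2.26199397e-02 -7.96474778e-01 -6.04248514e-01  8.93845059e+02]
 [ 0.00000000e+00  0.00000000e+00  0.00000000e+00  1.00000000e+00]] 1
top 545.3912565414529 545.3912565414529 337.6386327673135 235.363697787145 [[-1.38272232e-02 -9.84204955e-01  1.76491967e-01  3.90267714e+02]
 [-9.99857656e-01  1.19027912e-02 -1.19578755e-02  3.42068269e+01]
 [ 9.66825334e-03 -1.76632188e-01 -9.84229442e-01  1.10968143e+03]
 [ 0.00000000e+00  0.00000000e+00  0.00000000e+00  1.00000000e+00]] 2
```

View pics/top0.png

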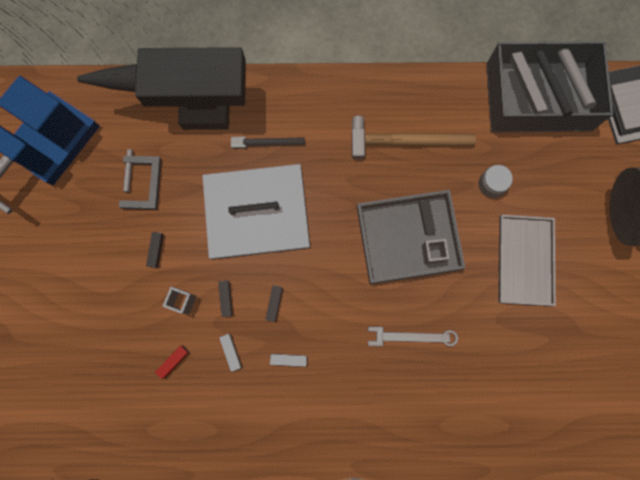

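View pics/scene0.png

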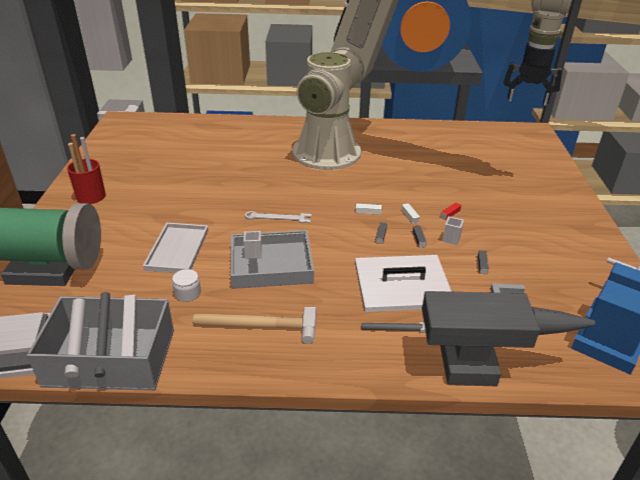

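```bash
cat > h.py <<'E'
import numpy as np, cv2
from cell import readout, imaging
from scipy.optimize import minimize
def proj(f,P):
    T=np.linalg.inv(f["extrinsics"]); P=np.atleast_2d(P)
    c=P@T[:3,:3].T+T[:3,3]
    return np.c_[f["fx"]*c[:,0]/c[:,2]+f["cx"], f["fy"]*c[:,1]/c[:,2]+f["cy"]]
def ray(f,uv,z):
    E=f["extrinsics"]; d=E[:3,:3]@np.array([(uv[0]-f["cx"])/f["fx"],(uv[1]-f["cy"])/f["fy"],1])
    o=E[:3,3]; return o+d*(z-o[2])/d[2]
def boxpts(dx,dy,z0,z1):
    return np.array([[sx*dx/2,sy*dy/2,z] for sx in(-1,1) for sy in(-1,1) for z in(z0,z1)])
def rend(f,pts,x,y,a):
    c,s=np.cos(a),np.sin(a)
    P=np.c_[x+c*pts[:,0]-s*pts[:,1], y+s*pts[:,0]+c*pts[:,1], pts[:,2]]
    q=proj(f,P)*16
    m=np.zeros((480,640),np.uint8)
    h=cv2.convexHull(q.astype(np.int32))
    S=4
    m=np.zeros((480*S,640*S),np.uint8)
    cv2.fillConvexPoly(m,(cv2.convexHull((proj(f,P)*S+S/2-.5).round().astype(np.int32))),255)
    return cv2.resize(m,(640,480),interpolation=cv2.INTER_AREA)/255.
def fit(views,pts,zc):
    """views: list of (frame,region)."""
    f,r=views[0]
    ys,xs=np.nonzero(r); p=ray(f,(xs.mean(),ys.mean()),zc)
    def cost(v): return sum(np.abs(rend(f,pts,v[0]*10,v[1]*10,v[2])-r).sum()/r.sum() for f,r in views)
    best=None
    for a in np.arange(0,np.pi,np.pi/12):
        c=cost((p[0]/10,p[1]/10,a))
        if best is None or c<best[0]: best=(c,a)
    o=minimize(cost,[p[0]/10,p[1]/10,best[1]],method="Nelder-Mead",options=dict(initial_simplex=[[p[0]/10,p[1]/10,best[1]],[p[0]/10+.5,p[1]/10,best[1]],[p[0]/10,p[1]/10+.5,best[1]],[p[0]/10,p[1]/10,best[1]+.15]],xatol=.01,fatol=1e-4))
    a=(o.x[2]+np.pi/2)%np.pi-np.pi/2
    return np.array([o.x[0]*10,o.x[1]*10,np.degrees(a)]).round(1),round(o.fun,3)
SH={"bar1":(70,20,0,20),"bar5":(70,20,5,25),"tube1":(40,40,5,60),"tube3":(40,40,0,55),"box":(162,190,0,39),"tray":(180,110,0,16),"lid":(176,204,0,14)}
def st():
    s=readout.read_state(); return s
E
python3 - <<'E'
from h import *
for n in ("top","scene"):
    f=imaging.grab_frame(n)
    for t in ("bar1","tube1","box","tray","lid","lid_handle"):
        for d in imaging.silhouettes(f,t)[:8]:
            if d["conf"]<.2: continue
            r=d["region"]
            k=t if t in SH else None
            out=""
            if k: out=fit([(f,r)],boxpts(*SH[k]),SH[k][3]/2)
            x=f["image"][r].mean(0).round()
            print(n,t,round(d["conf"],2),np.round(d["position"]),r.sum(),x,out)
        for d in imaging.mark_of(f,t)[:3]:
            if d["conf"]>.2 and t in("box","tray","lid","lid_handle"): print("  mark",t,round(d["conf"],2),d["position"],ray(f,d["position"],{"box":0,"tray":0,"lid":10,"lid_handle":42}[t]).round(1))
E
```

```text
top bar1 0.88 [222. 302.] 411 [75. 65. 60.] (array([462.1, 248.2,   7.9]), np.float64(0.079))
top bar1 0.78 [172. 362.] 451 [136.  45.  38.] (array([339.3, 349.3, -44. ]), np.float64(0.063))
top bar1 0.77 [275. 305.] 362 [76. 67. 62.] (array([449.5, 150.9, -12.1]), np.float64(0.127))
top bar1 0.69 [427. 218.] 415 [68. 63. 60.] (array([ 624.8, -162.2,    9.7]), np.float64(0.07))
top bar1 0.63 [154. 252.] 369 [65. 59. 55.] (array([562.1, 393.5,  -6.7]), np.float64(0.278))
top bar1 0.58 [232. 353.] 441 [143. 139. 137.] (array([356.1, 235.4,  20.7]), np.float64(0.065))
top bar1 0.58 [287. 360.] 399 [150. 146. 144.] (array([340.5, 122.2,  86.5]), np.float64(0.084))
top tube1 0.8 [439. 251.] 463 [93. 87. 83.] (array([ 548.1, -171.8,    6.1]), np.float64(0.309))
top tube1 0.78 [173. 298.] 502 [95. 86. 80.] (array([457.5, 332.2,  69.5]), np.float64(0.285))
top tube1 0.2 [429. 220.] 406 [68. 63. 60.] (array([ 618.9, -157.5,   62.5]), np.float64(0.802))
top box 0.65 [405. 237.] 7032 [100.  95.  92.] (array([ 580.7, -124.3,    8.1]), np.float64(0.132))
  mark box 0.62 [408.1, 238.1] [ 581.7 -12
[... 1550 characters left out ...]
. 132. 130.] (array([ 549.8, -174.5,    5.9]), np.float64(0.133))
scene box 0.68 [274. 261.] 3766 [130. 127. 126.] (array([ 580.7, -126.3,    9. ]), np.float64(0.173))
  mark box 0.56 [267.7, 264.6] [ 583.5 -133.8   -0. ]
scene tray 0.9 [178. 246.] 2231 [183. 175. 172.] (array([ 532.1, -366.4,   -4.4]), np.float64(0.052))
  mark tray 0.55 [178.6, 246.1] [ 519.7 -365.     0. ]
scene lid 0.56 [397. 278.] 4147 [201. 192. 190.] (array([640.7, 186.4,   5.6]), np.float64(0.159))
  mark lid 0.96 [404.7, 277.0] [627.7 195.   10. ]
  mark lid 0.23 [176.9, 247.4] [ 538.1 -363.8   10. ]
scene lid_handle 0.88 [400. 278.] 4222 [201. 192. 189.] 
  mark lid_handle 0.62 [275.4, 217.5] [ 441.6 -126.2   42. ]
```

```bash
cat >> h.py <<'E'
def hull(r):
    c,_=cv2.findContours(r.astype(np.uint8),cv2.RETR_EXTERNAL,cv2.CHAIN_APPROX_NONE)
    c=max(c,key=cv2.contourArea); m=np.zeros(r.shape,np.uint8)
    cv2.fillConvexPoly(m,cv2.convexHull(c),1); return m.astype(bool)
def loc(f,t,key=None,minconf=.2,useh=True):
    """all detections: (conf, rgb, fit)"""
    key=key or t; o=[]
    for d in imaging.silhouettes(f,t):
        if d["conf"]<minconf: continue
        r=hull(d["region"]) if useh else d["region"]
        o.append((round(d["conf"],2),f["image"][d["region"]].mean(0).round(),*fit([(f,r)],boxpts(*SH[key]),SH[key][3]/2)))
    return o
def draw(img,f,pts,x,y,a,S,o,col):
    c,s=np.cos(a),np.sin(a)
    P=np.c_[x+c*pts[:,0]-s*pts[:,1], y+s*pts[:,0]+c*pts[:,1], pts[:,2]]
    q=((proj(f,P)-o+.5)*S-.5)
    for i in range(8):
        for j in range(i):
            if bin(i^j).count("1")==1: cv2.line(img,tuple(map(int,q[i].round())),tuple(map(int,q[j].round())),col,1)
def crop(f,x0,y0,w,h,S): 
    return np.ascontiguousarray(cv2.resize(f["image"][y0:y0+h,x0:x0+w,::-1],None,fx=S,fy=S,interpolation=cv2.INTER_CUBIC))
E
python3 - <<'E'
from h import *
f=imaging.grab_frame("top"); g=imaging.grab_frame("scene")
for fr,n in((f,"top"),(g,"scene")):
  print(n,"box",loc(fr,"box")); print("lid",[l for l in loc(fr,"lid")if l[3]<.3]); print("tray",[l for l in loc(fr,"tray") if l[3]<.3])
  print("tubeB",loc(fr,"tube3")); print("tubeBox",loc(fr,"tube1"))
print(loc(f,"bar5","bar5"))
im=crop(f,340,170,160,120,5); o=np.array([340,170])
b=(580.7,-125,np.radians(8.3))
draw(im,f,boxpts(162,190,0,39),*b,5,o,(0,255,0)); draw(im,f,boxpts(152,180,5,39),*b,5,o,(0,255,255))
draw(im,f,boxpts(*SH["tube1"]),548.5,-172.5,np.radians(6),5,o,(255,0,0))
draw(im,f,boxpts(*SH["bar5"]),624,-161.5,np.radians(9.7),5,o,(0,0,255))
cv2.imwrite("pics/box1.png",im)
E
```

```text
top box [(0.72, array([101.,  95.,  92.]), array([ 580.8, -123.6,    8.1]), np.float64(0.034)), (0.64, array([91., 82., 78.]), array([512. , 277.7,  -3.9]), np.float64(12.831))]
lid [(0.78, array([150., 150., 150.]), array([641.8, 190.4,   5.9]), np.float64(0.017))]
tray [(0.89, array([143., 133., 127.]), array([ 532.7, -362.8,   -4.7]), np.float64(0.035))]
tubeB [(0.78, array([90., 83., 79.]), array([ 547.9, -172.4,    4.5]), np.float64(0.063)), (0.67, array([95., 85., 80.]), array([458. , 333.7,  68.8]), np.float64(0.063))]
tubeBox [(0.78, array([90., 83., 79.]), array([ 547.7, -171.6,    1.9]), np.float64(0.07)), (0.67, array([95., 85., 80.]), array([457.7, 332. ,  68.9]), np.float64(0.065))]
scene box [(0.48, array([142., 134., 132.]), array([ 452.8, -121.8,  -84. ]), np.float64(7.538))]
lid []
tray [(0.55, array([183., 175., 172.]), array([ 530.8, -365.8,   -4.3]), np.float64(0.047))]
tubeB [(0.89, array([143., 135., 132.]), array([ 540.1, -176.8,   12.5]), np.float64(0.066)), (0.55, array([134., 126., 123.]), array([455.2, 331. ,  81.3]), np.float64(0.082))]
tubeBox [(0.89, array([143., 135., 132.]), array([ 546.7, -174.9,    5.9]), np.float64(0.056)), (0.55, array([134., 126., 123.]), array([462.6, 329. ,  79.6]), np.float64(0.086))]
[(0.85, array([135.,  46.,  38.]), array([339.3, 348.3, -44. ]), np.float64(0.078)), (0.81, array([146., 143., 141.]), array([356.2, 234.9,  19.6]), np.float64(0.084)), (0.76, array([149., 144., 142.]), array([340.7, 121. ,  86.9]), np.float64(0.084)), (0.72, array([75., 65., 60.]), array([461.4, 247.1,   7.4]), np.float64(0.06)), (0.72, array([68., 63., 60.]), array([ 624.1, -161.9,    8.9]), np.float64(0.075)), (0.59, array([77., 67., 62.]), array([450.5, 150.7, -10.7]), np.float64(0.074))]
```

View pics/box1.png

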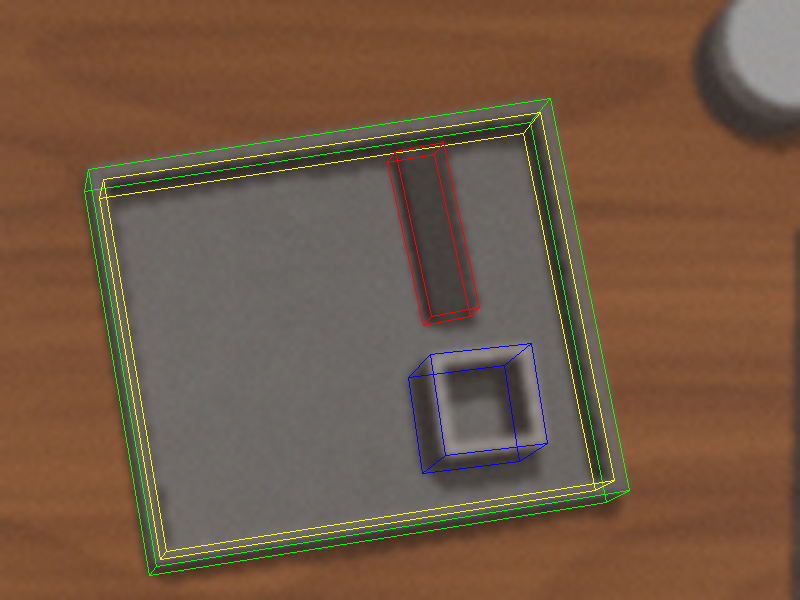

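```bash
cat >> h.py <<'E'
from scipy.spatial.transform import Rotation as Ro
def go(x,y,z,bar):
    """deltas to TCP (x,y,z) gripping a thing whose long axis is at angle bar deg; roll first, then shift in tool axes"""
    s=st(); R=Ro.from_quat(s["ee_rot"]).as_matrix(); p=s["tool_pos"]
    ya=np.degrees(np.arctan2(R[1,1],R[0,1])); roll=-(((bar+90-ya)+90)%180-90)
    R2=R@Ro.from_euler("z",roll,degrees=True).as_matrix()
    d=R2.T@(np.array([x,y,z])-p)/10
    print("t",round(s["time"],2),"pos",p.round(1),"jawaxis-90",round(ya-90,1),"tilt",np.round(np.degrees(np.arccos(-R[2,2])),2),"j6",s["joints"][5].round(2),"w",round(s["gripper_width"]*85,1),"F",s["force"].round(1))
    n=int(np.ceil(np.linalg.norm(d)/4.0)); print("roll",round(roll,1),"then cm",d.round(2),"rows",n,"each",(d/max(n,1)).round(2))
E
python3 -c "
from h import *
go(450.3,150.5,80,-11)"
```

```text
t 2.05 pos [131.6 559.8 231.3] jawaxis-90 -13.2 tilt 0.0 j6 1.43 w 85.0 F [ 0.8 -0.1  0.5]
roll -2.2 then cm [-39.1  -34.09  15.13] rows 14 each [-2.79 -2.44  1.08]
```

Emit:
move_arm([
  [-2.6,-2.3,0,-2.2],
  [-2.8,-2.4,0.5,0],
  [-2.8,-2.4,0.5,0],
  [-2.8,-2.4,0.5,0],
  [-2.8,-2.4,1,0],
  [-2.8,-2.4,1,0],
  [-2.8,-2.4,1,0],
  [-2.8,-2.4,1,0],
  [-2.8,-2.4,1,0],
  [-2.8,-2.4,1,0],
], hand=0.18)

```text
time: 2.88
tool_pos: [365.4, 269.5, 155.2]
ee_rot: [0.087, 0.996, 0.006, 0.003]
force: [0.1, 1.0, 0.4]
gripper_width: 0.589
```

```bash
python3 -c "
from h import *
go(450.3,150.5,60,-11)"
```

```text
t 2.88 pos [365.4 269.5 155.2] jawaxis-90 -10.0 tilt 0.73 j6 0.63 w 50.1 F [0.1 1.  0.4]
roll 1.0 then cm [-10.56 -10.17   9.45] rows 5 each [-2.11 -2.03  1.89]
```

Emit:
move_arm([
  [-2.1,-2.0,1.9,1.0],
  [-2.1,-2.0,1.9,0],
  [-2.1,-2.0,1.9,0],
  [-2.1,-2.0,1.9,0],
  [-1.6,-1.5,1.0,0],
  [0,0,0,0],
  [0,0,0,0],
])

```text
time: 3.47
tool_pos: [455.3, 146.3, 65.3]
ee_rot: [0.102, 0.995, 0.006, 0.006]
force: [-0.2, 0.3, 0.3]
gripper_width: 0.588
```

```bash
python3 - <<'E'
from h import *
go(450.3,150.5,3,-11)
f=imaging.grab_frame("top"); 
for l in loc(f,"bar1"): print(l)
im=crop(f,140,180,160,120,5); cv2.imwrite("pics/a1.png",im)
E
```

```text
t 3.47 pos [455.3 146.3  65.3] jawaxis-90 -11.7 tilt 1.0 j6 0.34 w 50.0 F [-0.2  0.3  0.3]
roll -0.7 then cm [0.64 0.23 6.22] rows 2 each [0.32 0.11 3.11]
(0.94, array([68., 64., 61.]), array([ 624.2, -162.6,    9.7]), np.float64(0.077))
(0.89, array([138.,  49.,  41.]), array([338.7, 350.8, -42.2]), np.float64(0.144))
(0.73, array([147., 145., 143.]), array([339.7, 111.8,  89.9]), np.float64(1.099))
(0.6, array([68., 59., 54.]), array([562.7, 393.1,  -7.8]), np.float64(0.063))
```

View pics/a1.png

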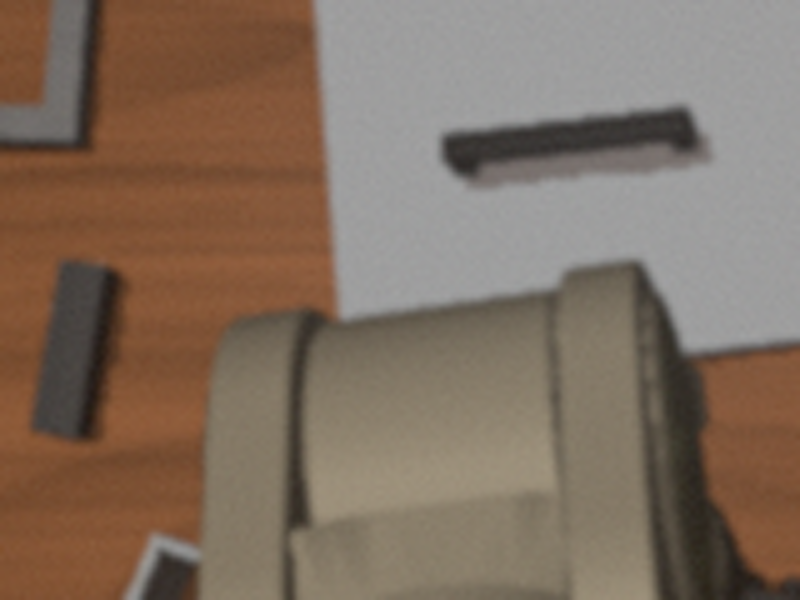

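Emit:
move_arm([
  [0.6,0.2,1.0,-0.7],
  [0.05,0,2.0,0],
  [0,0,2.0,0],
  [0,0,1.2,0],
  [0,0,0,0],
])

```text
time: 3.98
tool_pos: [451.7, 157.4, 7.5]
ee_rot: [0.09, 0.996, 0.008, 0.011]
force: [-0.6, 0.3, 1.1]
gripper_width: 0.589
```

```bash
python3 - <<'E'
from h import *
go(450.3,150.5,3,-11)
f=imaging.grab_frame("scene"); 
im=crop(f,320,180,160,120,5); cv2.imwrite("pics/a2.png",im)
E
```

```text
t 3.98 pos [451.7 157.4   7.5] jawaxis-90 -10.3 tilt 1.63 j6 0.34 w 50.1 F [-0.6  0.3  1.1]
roll 0.7 then cm [ 0.02 -0.71  0.43] rows 1 each [ 0.02 -0.71  0.43]
```

View pics/a2.png

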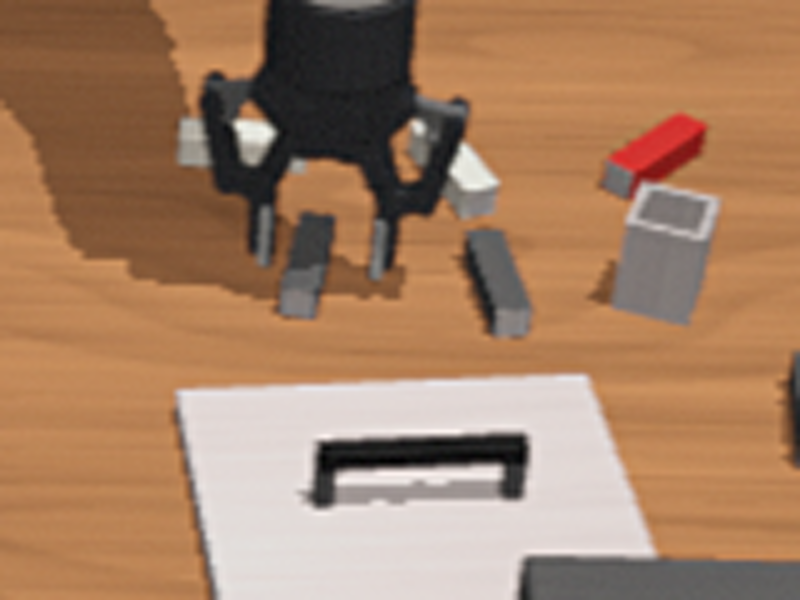

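Emit:
move_arm([
  [0,-0.7,0.45,0.7],
  [0,0,0,0],
  [0,0,0,0],
  [0,0,0,0],
])

```text
time: 4.37
tool_pos: [452.2, 152.2, 7.0]
ee_rot: [0.095, 0.995, 0.009, 0.014]
force: [0.5, 0.2, -0.2]
gripper_width: 0.59
```

```bash
python3 - <<'E'
from h import *
go(450.3,150.5,3,-11); print(st()["qd"].round(4))
E
```

```text
t 4.37 pos [452.2 152.2   7. ] jawaxis-90 -10.9 tilt 1.93 j6 0.34 w 50.1 F [ 0.5  0.2 -0.2]
roll 0.1 then cm [ 0.16 -0.21  0.39] rows 1 each [ 0.16 -0.21  0.39]
[ 0.0007 -0.0149  0.0129  0.0048 -0.0009  0.0005]
```

Emit:
move_arm([
  [0.15,-0.2,0.4,0],
  [0,0,0.1,0],
  [0,0,0.1,0],
  [0,0,0.1,0],
  [0,0,0.1,0],
  [0,0,0,0],
], hand=-1, grip_force=60)

```text
time: 4.87
tool_pos: [452.2, 150.6, 3.3]
ee_rot: [0.096, 0.995, 0.01, 0.016]
force: [-0.7, 0.1, -1.4]
gripper_width: 0.219
```

```bash
python3 - <<'E'
from h import *
go(450.3,150.5,3,-11); print(st()["qd"].round(4))
E
```

```text
t 4.87 pos [452.2 150.6   3.3] jawaxis-90 -11.0 tilt 2.21 j6 0.34 w 18.6 F [-0.7  0.1 -1.4]
roll 0.0 then cm [ 0.18 -0.04  0.02] rows 1 each [ 0.18 -0.04  0.02]
[-0.0016 -0.0113  0.0031  0.0138  0.0002  0.0014]
```

Emit:
move_arm([
  [0,0,-2,0],
  [0,0,-3,0],
  [0,0,-3,0],
])

```text
time: 5.12
tool_pos: [443.2, 148.0, 78.7]
ee_rot: [0.096, 0.995, 0.008, 0.009]
force: [0.5, -0.6, -1.7]
gripper_width: 0.218
```

```bash
python3 - <<'E'
from h import *
b=np.radians(8.4); c,s=np.cos(b),np.sin(b)
for bx,by in((38,52),(-38,52),(38,3)): print(bx,by,580.5+c*bx-s*by,-124.5+s*bx+c*by)
go(610.5,-67.5,80,8.4); print(st()["qd"].round(4))
E
```

```text
38 52 610.4960311673481 -67.50668360055296
-38 52 535.3113338621611 -78.60899377129626
38 3 617.6540995669062 -115.98102791573939
t 5.12 pos [443.2 148.   78.7] jawaxis-90 -11.0 tilt 1.41 j6 0.34 w 18.6 F [ 0.5 -0.6 -1.7]
roll -19.4 then cm [-13.41 -23.76  -0.11] rows 7 each [-1.92 -3.39 -0.02]
[-1.360e-02 -4.281e-01  4.703e-01  9.319e-01  8.000e-04 -8.400e-03]
```

```bash
cat >> h.py <<'E'
def rows(x,y,z,bar,n=None):
    s=st(); R=Ro.from_quat(s["ee_rot"]).as_matrix(); p=s["tool_pos"]
    ya=np.degrees(np.arctan2(R[1,1],R[0,1])); roll=-(((bar+90-ya)+90)%180-90)
    D=np.array([x,y,z])-p; n=n or max(int(np.ceil(np.linalg.norm(D)/38)),int(np.ceil(abs(roll)/6)),1)
    print("t",round(s["time"],2),"pos",p.round(1),"ang",round(ya-90,1),"tilt",(100*R[:2,2]).round(1),"w",round(s["gripper_width"]*85,1),"F",s["force"].round(1),"qd",np.abs(s["qd"]).max().round(3))
    out=[]
    for i in range(n):
        d=R.T@(D/n)/10; out.append([*[float(v) for v in d.round(2)],round(float(roll/n),1)]); R=R@Ro.from_euler("z",roll/n,degrees=True).as_matrix()
    print(out)
E
python3 - <<'E'
from h import *
rows(610.5,-67.5,85,8.4)
E
```

```text
t 5.12 pos [443.2 148.   78.7] ang -11.0 tilt [2.  1.5] w 18.6 F [ 0.5 -0.6 -1.7] qd 0.932
[[-2.57, -2.24, -0.08, -2.4], [-2.47, -2.35, -0.08, -2.4], [-2.37, -2.45, -0.08, -2.4], [-2.26, -2.55, -0.08, -2.4], [-2.15, -2.64, -0.08, -2.4], [-2.04, -2.73, -0.08, -2.4], [-1.92, -2.82, -0.08, -2.4], [-1.8, -2.9, -0.08, -2.4]]
```

Emit:
move_arm([
  [-2.6,-2.2,-0.1,-2.4],
  [-2.5,-2.4,-0.1,-2.4],
  [-2.4,-2.4,-0.1,-2.4],
  [-2.3,-2.6,-0.1,-2.4],
  [-2.2,-2.6,-0.1,-2.4],
  [-2.0,-2.7,-0.1,-2.4],
  [-1.9,-2.8,-0.1,-2.4],
  [-1.8,-2.9,-0.1,-2.4],
  [0,0,0,0],
])

```text
time: 5.87
tool_pos: [621.5, -74.3, 91.3]
ee_rot: [-0.083, 0.996, 0.007, 0.014]
force: [0.6, 0.7, -1.2]
gripper_width: 0.219
```

```bash
python3 - <<'E'
from h import *
rows(610.5,-67.5,60,8.4)
imaging.grab_frame("top")
imaging.grab_frame("top")
rows(610.5,-67.5,60,8.4)
E
```

```text
t 5.87 pos [621.5 -74.3  91.3] ang 9.6 tilt [2.7 1.5] w 18.6 F [ 0.6  0.7 -1.2] qd 0.063
[[1.06, 0.81, 3.11, 1.2]]
t 5.97 pos [617.2 -70.1  90.4] ang 9.6 tilt [2.1 1.9] w 18.3 F [-0.5  0.3 -2.5] qd 0.05
[[0.69, 0.32, 3.03, 1.2]]
```

Emit:
move_arm([
  [0.35,0.15,0.5,0.6],
  [0.3,0.15,2.5,0.6],
])

```text
time: 6.13
tool_pos: [612.9, -67.5, 63.2]
ee_rot: [-0.072, 0.997, 0.008, 0.014]
force: [0.7, -0.7, -1.6]
gripper_width: 0.218
```

```bash
cat >> h.py <<'E'
def settle(n=4):
    for i in range(n): f=imaging.grab_frame("top")
    return f
E
python3 - <<'E'
from h import *
rows(610.5,-67.5,9,8.4)
for i in range(5):
  settle(1)
  rows(610.5,-67.5,9,8.4)
E
```

```text
t 6.13 pos [612.9 -67.5  63.2] ang 8.3 tilt [2.7 1.8] w 18.6 F [ 0.7 -0.7 -1.6] qd 0.76
[[0.2, -0.02, 2.7, -0.1], [0.2, -0.02, 2.7, -0.1]]
t 6.18 pos [607.8 -65.7  55.9] ang 8.3 tilt [1.7 2.1] w 18.6 F [-1.9  0.6 -5.5] qd 0.119
[[-0.07, -0.15, 2.35, -0.1], [-0.07, -0.15, 2.35, -0.1]]
t 6.23 pos [606.5 -65.3  56.5] ang 8.3 tilt [1.4 2.2] w 18.9 F [-1.2  0.3 -2.1] qd 0.063
[[-0.14, -0.18, 2.38, -0.0], [-0.14, -0.18, 2.38, -0.0]]
t 6.28 pos [607.6 -65.6  58.2] ang 8.4 tilt [1.5 2.1] w 18.4 F [ 0.2 -0.3 -1.8] qd 0.055
[[-0.08, -0.16, 2.46, -0.0], [-0.08, -0.16, 2.46, -0.0]]
t 6.33 pos [609.2 -66.1  59.7] ang 8.4 tilt [1.9 2. ] w 18.7 F [-0.6 -0.6 -1.6] qd 0.043
[[0.0, -0.12, 2.53, -0.0], [0.0, -0.12, 2.53, -0.0]]
t 6.38 pos [610.5 -66.5  60.7] ang 8.4 tilt [2.1 1.9] w 18.2 F [-0.6 -0.2 -0.8] qd 0.029
[[0.07, -0.09, 2.58, -0.0], [0.07, -0.09, 2.58, -0.0]]
```

Emit:
move_arm([
  [0,-0.05,1.5,0],
  [0,-0.05,1.5,0],
  [0,0,1.2,0],
])

```text
time: 6.63
tool_pos: [615.5, -66.5, 25.2]
ee_rot: [-0.074, 0.997, 0.007, 0.016]
force: [-5.5, -1.4, 0.9]
gripper_width: 0.22
```

```bash
python3 - <<'E'
from h import *
settle(6)
rows(610.5,-67.5,9,8.4)
E
```

```text
t 6.93 pos [615.4 -66.3  25. ] ang 8.5 tilt [3.  1.7] w 18.7 F [-2.8  1.3 -2.4] qd 0.003
[[0.56, -0.06, 1.59, 0.1]]
```

Emit:
move_arm([
  [0.7,-0.05,0,0],
  [0.1,-0.05,0.8,0],
])

```text
time: 7.1
tool_pos: [610.6, -68.9, 19.9]
ee_rot: [-0.074, 0.997, 0.006, 0.019]
force: [-0.5, 0.6, -1.6]
gripper_width: 0.217
```

```bash
python3 - <<'E'
from h import *
settle(6)
rows(609,-67.5,9,8.4)
E
```

```text
t 7.4 pos [610.  -68.6  18.1] ang 8.5 tilt [3.4 1.7] w 18.4 F [-0.8  0.3 -1.1] qd 0.002
[[0.12, 0.11, 0.91, 0.1]]
```

Emit:
move_arm([
  [0.2,0.1,0.9,0],
])

```text
time: 7.48
tool_pos: [610.3, -68.3, 10.7]
ee_rot: [-0.074, 0.997, 0.006, 0.02]
force: [0.4, -0.1, -1.4]
gripper_width: 0.216
```

```bash
python3 - <<'E'
from h import *
settle(6)
rows(609,-67.5,9,8.4)
E
```

```text
t 7.78 pos [607.8 -67.6   8.7] ang 8.5 tilt [3.3 1.7] w 18.6 F [-0.4  0.1 -1.3] qd 0.003
[[-0.12, -0.01, -0.03, 0.1]]
```

Emit:
move_arm([
  [0,0,0.05,0],
  [0,0,0,0],
  [0,0,0,0],
], hand=-0.25)

```text
time: 8.03
tool_pos: [608.0, -67.5, 8.5]
ee_rot: [-0.074, 0.997, 0.007, 0.017]
force: [-0.1, 0.0, 0.2]
gripper_width: 0.373
```

```bash
python3 - <<'E'
from h import *
settle(2)
rows(609,-67.5,9,8.4)
E
```

```text
t 8.13 pos [608.1 -67.6   8.6] ang 8.5 tilt [3.4 1.7] w 31.8 F [ 0.1 -0.7 -0.3] qd 0.002
[[-0.09, -0.01, -0.04, 0.1]]
```

Emit:
move_arm([
  [0,0,-2.5,0],
  [0,0,-3,0],
  [0,0,-3,0],
])

```text
time: 8.38
tool_pos: [599.5, -67.6, 88.0]
ee_rot: [-0.074, 0.997, 0.01, 0.01]
force: [0.5, -0.3, -1.1]
gripper_width: 0.375
```

```bash
python3 - <<'E'
from h import *
f=settle(5)
cv2.imwrite("pics/t2.png",f["image"][:,:,::-1])
for l in loc(f,"bar1"): print(l)
rows(461.5,247.5,100,7.5)
E
```

```text
(0.97, array([63., 56., 51.]), array([563.5, 393.7,  -9.3]), np.float64(0.08))
(0.72, array([71., 62., 57.]), array([462.4, 248.4,   7. ]), np.float64(0.061))
(0.71, array([138., 135., 133.]), array([356.3, 235.9,  19.7]), np.float64(0.066))
(0.63, array([141., 138., 136.]), array([339.2, 121. ,  83.8]), np.float64(0.09))
(0.62, array([130.,  42.,  35.]), array([339.6, 349.4, -45.2]), np.float64(0.111))
t 8.68 pos [600.2 -67.7  87.3] ang 8.5 tilt [2.1 2. ] w 31.7 F [ 0.1  0.2 -0. ] qd 0.013
[[0.9, 3.32, -0.09, 0.1], [0.91, 3.32, -0.09, 0.1], [0.91, 3.32, -0.09, 0.1], [0.92, 3.32, -0.09, 0.1], [0.93, 3.32, -0.09, 0.1], [0.93, 3.32, -0.09, 0.1], [0.94, 3.31, -0.09, 0.1], [0.94, 3.31, -0.09, 0.1], [0.95, 3.31, -0.09, 0.1], [0.96, 3.31, -0.09, 0.1]]
```

View pics/t2.png

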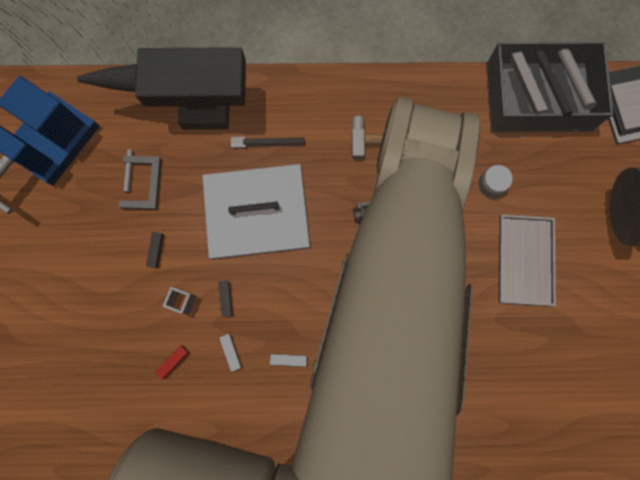

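Emit:
move_arm([
  [0.9,3.3,-0.1,0],
  [0.9,3.3,-0.1,0],
  [0.9,3.3,-0.1,0],
  [0.9,3.3,-0.1,0],
  [0.9,3.3,-0.1,0],
  [0.9,3.3,-0.1,0],
  [0.9,3.3,0,0],
  [0.9,3.3,0,0],
  [0.8,2.5,0,0],
], hand=0.18)

```text
time: 9.43
tool_pos: [468.6, 210.6, 82.7]
ee_rot: [-0.068, 0.998, 0.009, 0.001]
force: [-0.9, 0.6, 0.2]
gripper_width: 0.591
```

```bash
python3 - <<'E'
from h import *
f=settle(5)
rows(462,248,50,7.2)
E
```

```text
t 9.68 pos [470.5 208.5  83.3] ang 7.7 tilt [0.3 1.7] w 50.3 F [ 0.6 -0.9  0.1] qd 0.024
[[0.17, 1.99, 1.7, 0.3], [0.17, 1.99, 1.7, 0.3]]
```

Emit:
move_arm([
  [0.3,2.0,1.0,0.3],
  [0.3,1.9,1.5,0.2],
])

```text
time: 9.85
tool_pos: [464.0, 243.9, 60.3]
ee_rot: [-0.059, 0.998, 0.008, 0.005]
force: [0.7, -0.8, -1.8]
gripper_width: 0.586
```

```bash
python3 - <<'E'
from h import *
f=settle(6)
rows(462,248,3,7.2)
E
```

```text
t 10.15 pos [463.2 243.6  60.2] ang 6.9 tilt [0.7 1.6] w 50.2 F [ 0.1 -0.8  0.4] qd 0.007
[[0.06, 0.18, 2.86, -0.2], [0.05, 0.18, 2.86, -0.2]]
```

Emit:
move_arm([
  [0.1,0.1,1.6,0],
  [0.1,0.1,1.6,0],
  [0.1,0.1,1.2,0],
  [0.1,0,0.9,0],
])

```text
time: 10.48
tool_pos: [466.4, 244.5, 10.9]
ee_rot: [-0.057, 0.998, 0.009, 0.009]
force: [-0.7, 0.6, 0.2]
gripper_width: 0.597
```

```bash
python3 - <<'E'
from h import *
f=settle(6)
rows(462,248,3,7.2)
E
```

```text
t 10.78 pos [466.4 245.3  11.9] ang 6.6 tilt [1.8 1.9] w 50.3 F [ 0.8  0.3 -0.5] qd 0.003
[[0.42, 0.3, 0.89, -0.6]]
```

Emit:
move_arm([
  [0.4,0.3,0.9,-0.6],
])

```text
time: 10.87
tool_pos: [464.9, 248.5, 4.9]
ee_rot: [-0.062, 0.998, 0.01, 0.012]
force: [0.9, 0.1, 0.4]
gripper_width: 0.589
```

```bash
python3 - <<'E'
from h import *
f=settle(6)
rows(462,248,3,7.2)
E
```

```text
t 11.17 pos [462.2 248.1   2.9] ang 7.2 tilt [1.8 1.9] w 50.2 F [-0.1 -0.4  0.1] qd 0.002
[[0.02, -0.01, -0.01, 0.0]]
```

Emit:
move_arm([
  [0,0,0,0],
], hand=-1)

```text
time: 11.25
tool_pos: [462.3, 248.3, 3.1]
ee_rot: [-0.063, 0.998, 0.009, 0.01]
force: [0.6, -0.1, 0.4]
gripper_width: 0.462
```

```bash
python3 - <<'E'
from h import *
f=settle(7)
rows(462,248,90,7.2)
E
```

```text
t 11.6 pos [462.4 248.3   3.3] ang 7.2 tilt [1.9 2. ] w 18.5 F [-1.   0.7  5.6] qd 0.002
[[-0.05, 0.04, -2.89, 0.0], [-0.05, 0.04, -2.89, 0.0], [-0.05, 0.04, -2.89, 0.0]]
```

Emit:
move_arm([
  [0,0,-2,0],
  [0,0,-3,0],
  [0,0,-3,0],
])

```text
time: 11.85
tool_pos: [454.6, 244.3, 77.6]
ee_rot: [-0.063, 0.998, 0.007, 0.002]
force: [0.6, -0.3, -2.8]
gripper_width: 0.212
```

```bash
python3 - <<'E'
from h import *
f=settle(4)
rows(535.3,-78.6,90,8.4)
E
```

```text
t 12.05 pos [456.7 245.   78.4] ang 7.2 tilt [0.9 1.6] w 18.2 F [-0.4 -0.5 -2.7] qd 0.036
[[-0.42, -3.67, -0.18, -0.1], [-0.41, -3.68, -0.18, -0.1], [-0.4, -3.68, -0.18, -0.1], [-0.39, -3.68, -0.18, -0.1], [-0.38, -3.68, -0.18, -0.1], [-0.37, -3.68, -0.18, -0.1], [-0.37, -3.68, -0.18, -0.1], [-0.36, -3.68, -0.18, -0.1], [-0.35, -3.68, -0.18, -0.1]]
```

Emit:
move_arm([
  [-0.4,-3.0,-0.2,-0.1],
  [-0.4,-3.6,-0.2,-0.1],
  [-0.4,-3.6,-0.2,-0.1],
  [-0.4,-3.6,-0.2,-0.1],
  [-0.4,-3.6,-0.2,-0.1],
  [-0.4,-3.6,-0.2,-0.1],
  [-0.4,-3.6,0,-0.1],
  [-0.3,-3.6,0,-0.1],
  [-0.2,-2.5,0,-0.1],
])

```text
time: 12.8
tool_pos: [522.1, -61.2, 68.5]
ee_rot: [-0.078, 0.997, 0.01, -0.007]
force: [0.7, -0.7, -1.3]
gripper_width: 0.216
```

```bash
python3 - <<'E'
from h import *
f=settle(5)
rows(535.3,-78.6,60,8.4)
E
```

```text
t 13.05 pos [521.2 -57.8  68.9] ang 9.0 tilt [-1.7  2. ] w 18.3 F [ 0.4  0.1 -1.8] qd 0.025
[[-1.08, -2.3, 0.82, 0.6]]
```

Emit:
move_arm([
  [-0.5,-1.1,0.3,0.3],
  [-0.6,-1.2,0.4,0.3],
])

```text
time: 13.22
tool_pos: [533.5, -75.3, 60.3]
ee_rot: [-0.076, 0.997, 0.012, -0.009]
force: [0.4, 0.5, -2.0]
gripper_width: 0.212
```

```bash
python3 - <<'E'
from h import *
f=settle(6)
rows(535.3,-78.6,25,8.4)
E
```

```text
t 13.52 pos [533.6 -75.8  60.7] ang 8.6 tilt [-2.   2.2] w 18.8 F [-0.5  0.9 -2.1] qd 0.006
[[-0.19, -0.39, 3.56, 0.2]]
```

Emit:
move_arm([
  [-0.2,-0.4,2.0,0.2],
])

```text
time: 13.6
tool_pos: [538.2, -79.1, 43.8]
ee_rot: [-0.074, 0.997, 0.011, -0.006]
force: [0.5, -0.0, -1.4]
gripper_width: 0.212
```

```bash
python3 - <<'E'
from h import *
f=settle(5)
rows(535.3,-78.6,9,8.4)
E
```

```text
t 13.85 pos [535.5 -78.7  40.9] ang 8.4 tilt [-2.1  2.2] w 18.2 F [ 0.1 -1.3 -2.2] qd 0.009
[[-0.04, -0.06, 3.19, -0.0]]
```

Emit:
move_arm([
  [0,-0.05,1.6,0],
])

```text
time: 13.93
tool_pos: [538.0, -79.5, 28.2]
ee_rot: [-0.073, 0.997, 0.011, -0.007]
force: [1.2, 0.3, -0.5]
gripper_width: 0.217
```

```bash
python3 - <<'E'
from h import *
f=settle(5)
rows(535.3,-78.6,9,8.4)
E
```

```text
t 14.18 pos [535.4 -78.8  25.7] ang 8.4 tilt [-2.   2.2] w 18.4 F [ 0.7 -0.1 -1.4] qd 0.008
[[-0.02, -0.02, 1.67, 0.0]]
```

Emit:
move_arm([
  [0,0,1.65,0],
])

```text
time: 14.27
tool_pos: [537.9, -79.3, 12.5]
ee_rot: [-0.073, 0.997, 0.01, -0.006]
force: [-1.5, -0.0, -2.0]
gripper_width: 0.217
```

```bash
python3 - <<'E'
from h import *
f=settle(6)
rows(535.3,-78.6,9,8.4)
E
```

```text
t 14.57 pos [534.9 -78.4   9.7] ang 8.4 tilt [-2.1  2.2] w 18.7 F [ 0.2 -0.1 -1.7] qd 0.005
[[-0.04, -0.02, 0.07, 0.0]]
```

Emit:
move_arm([
  [0,0,0.05,0],
], hand=-0.25)

```text
time: 14.65
tool_pos: [534.9, -78.4, 9.8]
ee_rot: [-0.073, 0.997, 0.012, -0.009]
force: [0.5, 0.4, -0.0]
gripper_width: 0.345
```

```bash
python3 - <<'E'
from h import *
f=settle(5)
rows(535.3,-78.6,90,8.4)
E
```

```text
t 14.9 pos [535.  -78.4   9.5] ang 8.4 tilt [-2.   2.2] w 31.6 F [-0.5  0.   0.4] qd 0.002
[[0.04, 0.06, -2.68, 0.0], [0.04, 0.06, -2.68, 0.0], [0.04, 0.06, -2.68, 0.0]]
```

Emit:
move_arm([
  [0,0,-2.5,0],
  [0,0,-3,0],
  [0,0,-3,0],
  [-0.3,3,-0.5,0],
  [-0.3,4,-0.5,0],
  [-0.3,4,-0.5,0],
  [-0.3,4,0,0],
  [-0.3,4,0,0],
  [-0.3,3,0,0],
])

```text
time: 15.65
tool_pos: [525.8, 140.8, 121.2]
ee_rot: [-0.066, 0.998, 0.012, -0.007]
force: [0.3, -1.8, -0.3]
gripper_width: 0.377
```

```bash
python3 - <<'E'
from h import *
f=settle(5)
cv2.imwrite("pics/t3.png",f["image"][:,:,::-1])
for l in loc(f,"bar1"): print(l)
print(loc(f,"lid"))
rows(563,393.5,100,-9)
E
```

```text
(0.96, array([68., 63., 60.]), array([ 624.9, -162.7,    9.3]), np.float64(0.074))
(0.84, array([68., 60., 54.]), array([539.1, 405.4,  -5.4]), np.float64(0.073))
(0.83, array([71., 66., 63.]), array([607.8, -68.4,   8.4]), np.float64(0.105))
(0.69, array([73., 69., 66.]), array([535.8, -78.8,  10. ]), np.float64(0.106))
[(0.75, array([154., 153., 153.]), array([703.3,  81.6, -63.3]), np.float64(4.6)), (0.55, array([66., 59., 55.]), array([624.1, 359.8, -74.8]), np.float64(18.929)), (0.33, array([68., 63., 60.]), array([ 681.9, -177.8,   14. ]), np.float64(18.761))]
t 16.0 pos [526.3 137.  120.3] ang 7.4 tilt [-1.7  2.1] w 32.0 F [ 0.1 -0.4 -0.1] qd 0.009
[[-1.0, 3.56, 0.36, 2.3], [-0.85, 3.6, 0.36, 2.3], [-0.7, 3.63, 0.36, 2.3], [-0.55, 3.65, 0.36, 2.3], [-0.4, 3.67, 0.36, 2.3], [-0.25, 3.69, 0.36, 2.3], [-0.1, 3.69, 0.36, 2.3]]
```

View pics/t3.png

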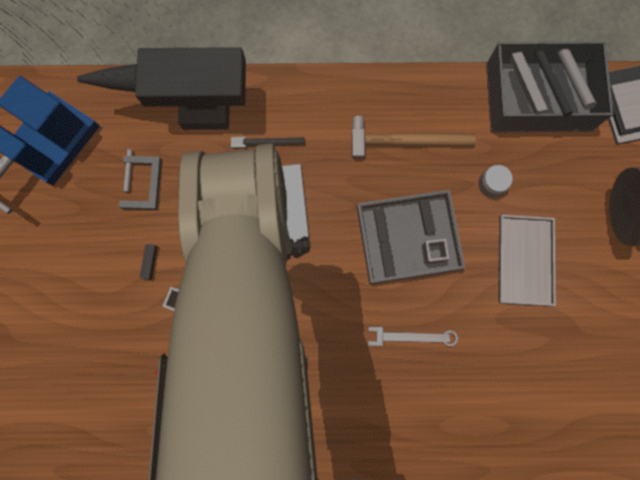

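Emit:
move_arm([
  [-0.4,3.4,0.2,1.8],
  [-0.3,3.8,0.3,1.8],
  [-0.2,3.8,0.3,1.8],
  [-0.1,3.8,0.3,1.8],
  [0,3.8,0.3,1.8],
  [0.1,3.8,0.3,1.8],
  [0.2,3.6,0.3,1.8],
], hand=0.18)

```text
time: 16.58
tool_pos: [535.5, 388.0, 104.5]
ee_rot: [0.068, 0.998, 0.008, -0.009]
force: [1.1, -0.3, -0.4]
gripper_width: 0.595
```

```bash
python3 - <<'E'
from h import *
f=settle(6)
rows(539.1,405.4,50,-5.8)
E
```

```text
t 16.88 pos [535.1 385.9 104.5] ang -7.6 tilt [-1.7  1.7] w 50.0 F [ 0.6  0.6 -0.5] qd 0.013
[[-0.12, 0.95, 2.74, -0.9], [-0.14, 0.95, 2.74, -0.9]]
```

Emit:
move_arm([
  [0,0.9,2.7,-0.9],
  [0,0.8,2.7,-0.8],
])

```text
time: 17.05
tool_pos: [542.0, 401.0, 57.4]
ee_rot: [0.054, 0.998, 0.011, -0.004]
force: [-0.8, 1.1, -1.3]
gripper_width: 0.593
```

```bash
python3 - <<'E'
from h import *
f=settle(6)
rows(539.1,405.4,3,-5.8)
E
```

```text
t 17.35 pos [541.4 402.   58.2] ang -6.2 tilt [-0.7  2.1] w 50.3 F [-0.   0.7  1.1] qd 0.012
[[0.11, 0.1, 2.77, -0.2], [0.11, 0.1, 2.77, -0.2]]
```

Emit:
move_arm([
  [0.2,0.1,2.0,-0.2],
  [0.2,0.1,2.0,-0.2],
])

```text
time: 17.52
tool_pos: [543.2, 406.5, 26.5]
ee_rot: [0.051, 0.999, 0.014, 0.002]
force: [-0.3, 0.7, -0.1]
gripper_width: 0.589
```

```bash
python3 - <<'E'
from h import *
f=settle(6)
rows(539.1,405.4,3,-5.8)
E
```

```text
t 17.82 pos [542.4 406.7  25.9] ang -5.9 tilt [0.3 2.7] w 50.2 F [-0.4  0.6  0.9] qd 0.007
[[0.32, -0.22, 2.28, -0.1]]
```

Emit:
move_arm([
  [0.32,-0.2,2.25,0],
])

```text
time: 17.9
tool_pos: [543.7, 408.0, 9.3]
ee_rot: [0.051, 0.999, 0.016, 0.005]
force: [0.9, 0.1, 1.2]
gripper_width: 0.591
```

```bash
python3 - <<'E'
from h import *
f=settle(6)
rows(539.1,405.4,3,-5.8)
E
```

```text
t 18.2 pos [539.8 406.    4.6] ang -5.9 tilt [0.4 2.8] w 50.3 F [ 0.1 -0.6 -0.1] qd 0.004
[[0.07, -0.07, 0.15, -0.1]]
```

Emit:
move_arm([
  [0,0,0.02,0],
], hand=-1)

```text
time: 18.28
tool_pos: [540.3, 406.3, 5.3]
ee_rot: [0.051, 0.999, 0.014, 0.002]
force: [-0.2, -0.2, 0.3]
gripper_width: 0.464
```

```bash
python3 - <<'E'
from h import *
f=settle(7)
rows(539.1,405.4,90,-5.8)
E
```

```text
t 18.63 pos [540.6 406.3   5.6] ang -5.9 tilt [0.6 2.8] w 18.3 F [-0.5 -1.4  5.8] qd 0.002
[[0.04, 0.04, -2.81, -0.0], [0.04, 0.04, -2.81, -0.0], [0.04, 0.04, -2.81, -0.0]]
```

Emit:
move_arm([
  [0,0,-2,0],
  [0,0,-3,0],
  [0,0,-3,0],
  [0,0,-2,0],
])

```text
time: 18.97
tool_pos: [534.1, 400.2, 99.3]
ee_rot: [0.051, 0.999, 0.009, -0.006]
force: [0.2, 0.3, -1.9]
gripper_width: 0.213
```

```bash
python3 - <<'E'
from h import *
f=settle(5)
rows(616,-116,110,8.4,15)
E
```

```text
t 19.22 pos [533.3 399.7  95.9] ang -5.9 tilt [-1.2  1.8] w 18.4 F [-0.1  0.8 -3. ] qd 0.016
[[-0.9, -3.36, -0.16, -1.0], [-0.84, -3.38, -0.16, -1.0], [-0.79, -3.39, -0.16, -1.0], [-0.73, -3.4, -0.16, -1.0], [-0.67, -3.41, -0.16, -1.0], [-0.62, -3.42, -0.16, -1.0], [-0.56, -3.43, -0.16, -1.0], [-0.5, -3.44, -0.16, -1.0], [-0.44, -3.45, -0.16, -1.0], [-0.39, -3.46, -0.16, -1.0], [-0.33, -3.46, -0.16, -1.0], [-0.27, -3.47, -0.16, -1.0], [-0.21, -3.47, -0.16, -1.0], [-0.16, -3.48, -0.16, -1.0], [-0.1, -3.48, -0.16, -1.0]]
```

Emit:
move_arm([
  [-0.9,-3.0,-0.2,-1],
  [-0.9,-3.5,-0.2,-1],
  [-0.8,-3.5,-0.2,-1],
  [-0.8,-3.5,-0.2,-1],
  [-0.7,-3.5,-0.1,-1],
  [-0.6,-3.5,-0.1,-1],
  [-0.6,-3.5,-0.1,-1],
  [-0.5,-3.5,-0.1,-1],
  [-0.5,-3.5,-0.1,-1],
  [-0.4,-3.5,-0.1,-1],
  [-0.4,-3.5,-0.1,-1],
  [-0.3,-3.4,0,-1],
])

```text
time: 20.22
tool_pos: [592.2, -25.5, 71.7]
ee_rot: [-0.066, 0.997, 0.01, -0.028]
force: [1.3, 0.6, -2.4]
gripper_width: 0.215
```

```bash
python3 - <<'E'
from h import *
f=settle(5)
rows(616,-116,90,8.4)
E
```

```text
t 20.47 pos [592.1 -23.7  72.1] ang 7.5 tilt [-5.6  1.6] w 18.3 F [ 0.   1.3 -2.5] qd 0.031
[[-0.35, -3.14, -0.69, -0.3], [-0.34, -3.14, -0.69, -0.3], [-0.32, -3.14, -0.69, -0.3]]
```

Emit:
move_arm([
  [-0.4,-2.5,-0.3,-0.3],
  [-0.4,-2.8,-0.3,-0.3],
  [-0.4,-2.4,-0.2,-0.3],
  [-0.1,-1,0,0],
  [0,0,0,0],
  [0,0,0,0],
  [0,0,0,0],
  [0,0,0,0],
])

```text
time: 21.13
tool_pos: [612.8, -95.3, 71.5]
ee_rot: [-0.082, 0.996, 0.014, -0.033]
force: [0.2, 0.7, -2.4]
gripper_width: 0.217
```

```bash
python3 - <<'E'
from h import *
f=settle(5)
rows(616,-116,60,8.4)
E
```

```text
t 21.38 pos [613.4 -96.4  71.9] ang 9.3 tilt [-6.8  2.1] w 18.3 F [ 1.3 -0.4 -2.3] qd 0.006
[[-0.01, -2.01, 1.13, 0.9]]
```

Emit:
move_arm([
  [0,-1.0,-4,0.4],
])

```text
time: 21.47
tool_pos: [610.9, -103.5, 103.5]
ee_rot: [-0.079, 0.996, 0.017, -0.041]
force: [-1.0, -0.0, -4.1]
gripper_width: 0.216
```

```bash
python3 - <<'E'
from h import *
f=settle(6)
rows(616,-116,60,8.4)
E
```

```text
t 21.77 pos [ 617.2 -106.9  110.9] ang 8.9 tilt [-6.9  2.2] w 18.4 F [ 0.3  0.6 -3.8] qd 0.016
[[-0.03, -0.52, 2.53, 0.3], [-0.03, -0.52, 2.53, 0.3]]
```

Emit:
move_arm([
  [0,-1.0,-4,0.4],
])

```text
time: 21.85
tool_pos: [613.6, -113.6, 140.4]
ee_rot: [-0.076, 0.996, 0.018, -0.043]
force: [-1.2, 0.3, -4.7]
gripper_width: 0.215
```

```bash
python3 - <<'E'
from h import *
f=settle(6)
rows(616,-116,60,8.4)
E
```

```text
t 22.15 pos [ 620.7 -117.2  149. ] ang 8.5 tilt [-7.1  2.2] w 18.3 F [-0.7 -0.4 -2.6] qd 0.006
[[-0.05, -0.04, 2.97, 0.0], [-0.05, -0.04, 2.97, 0.0], [-0.05, -0.04, 2.97, 0.0]]
```

Emit:
move_arm([
  [0,0,3,0],
  [0,0,3,0],
  [0,0,3,0],
])

```text
time: 22.4
tool_pos: [618.4, -115.5, 61.1]
ee_rot: [-0.075, 0.997, 0.012, -0.029]
force: [-0.3, 0.2, -2.1]
gripper_width: 0.216
```

```bash
python3 - <<'E'
from h import *
rows(616,-116,60,8.4)
f=settle(6)
rows(616,-116,60,8.4)
E
```

```text
t 22.4 pos [ 618.4 -115.5   61.1] ang 8.6 tilt [-6.   1.9] w 18.4 F [-0.3  0.2 -2.1] qd 0.832
[[0.24, -0.02, 0.12, 0.2]]
t 22.7 pos [ 619.3 -116.    63.8] ang 8.6 tilt [-5.9  1.9] w 18.2 F [ 0.6 -0.5 -2.6] qd 0.016
[[0.31, 0.04, 0.4, 0.2]]
```

Emit:
move_arm([
  [0,0,-4,0],
])

```text
time: 22.78
tool_pos: [617.0, -115.3, 97.7]
ee_rot: [-0.075, 0.996, 0.014, -0.035]
force: [0.5, -0.5, -4.5]
gripper_width: 0.214
```

```bash
python3 - <<'E'
from h import *
f=settle(5)
rows(616,-116,60,8.4)
E
```

```text
t 23.03 pos [ 623.1 -117.3  105.8] ang 8.6 tilt [-5.5  1.8] w 18.3 F [ 0.8  0.1 -1.8] qd 0.041
[[0.22, 0.06, 2.31, 0.1], [0.22, 0.06, 2.31, 0.1]]
```

Emit:
move_arm([
  [0,0,4,0],
  [0,0,-3,0],
])

```text
time: 23.2
tool_pos: [609.0, -112.7, 81.8]
ee_rot: [-0.075, 0.996, 0.016, -0.039]
force: [-12.7, 3.6, -12.5]
gripper_width: 0.222
```

```bash
python3 - <<'E'
from h import *
f=settle(5)
rows(616,-116,60,8.4)
E
```

```text
t 23.45 pos [ 629.3 -119.2  104.1] ang 8.6 tilt [-3.8  1.2] w 18.2 F [ 0.4 -0.2 -2.6] qd 0.009
[[0.55, 0.22, 2.23, 0.1], [0.55, 0.22, 2.23, 0.1]]
```

Emit:
move_arm([
  [0.4,0,4,0],
  [0.4,0,-3,0],
])

```text
time: 23.62
tool_pos: [610.7, -116.8, 80.5]
ee_rot: [-0.076, 0.997, 0.012, -0.029]
force: [-13.0, 4.4, -11.9]
gripper_width: 0.216
```

```bash
python3 - <<'E'
from h import *
f=settle(5)
rows(616,-116,60,8.4)
E
```

```text
t 23.87 pos [ 630.8 -123.3  104. ] ang 8.7 tilt [-1.6  0.5] w 18.5 F [ 0.2 -0.4 -2.2] qd 0.007
[[0.64, 0.45, 2.21, 0.1], [0.64, 0.45, 2.21, 0.1]]
```

Emit:
move_arm([
  [0.6,0.1,4,0],
  [0.6,0.1,-3,0],
])

```text
time: 24.03
tool_pos: [611.7, -120.6, 81.8]
ee_rot: [-0.076, 0.997, 0.007, -0.016]
force: [-10.0, 3.3, -10.5]
gripper_width: 0.212
```

```bash
python3 - <<'E'
from h import *
f=settle(6)
rows(616,-116,60,8.4)
E
```

```text
t 24.33 pos [ 628.8 -126.1  104.2] ang 8.7 tilt [ 0.6 -0.2] w 18.7 F [ 0.2 -0.7 -1.9] qd 0.009
[[0.57, 0.6, 2.21, 0.1], [0.57, 0.6, 2.21, 0.1]]
```

Emit:
move_arm([
  [1.15,1.2,3.6,0.2],
])

```text
time: 24.42
tool_pos: [624.9, -119.9, 76.0]
ee_rot: [-0.073, 0.997, -0.005, 0.012]
force: [3.1, -0.8, -1.6]
gripper_width: 0.215
```

```bash
python3 - <<'E'
from h import *
f=settle(6)
rows(615,-116,40,8.4)
E
```

```text
t 24.72 pos [ 618.4 -117.1   70.2] ang 8.5 tilt [ 1.1 -0.4] w 18.5 F [ 0.9 -1.1 -1.8] qd 0.016
[[0.35, 0.17, 3.02, 0.1]]
```

Emit:
move_arm([
  [0.4,0.2,2.8,0.1],
])

```text
time: 24.8
tool_pos: [621.9, -118.4, 49.6]
ee_rot: [-0.073, 0.997, -0.005, 0.012]
force: [2.2, -1.4, -2.2]
gripper_width: 0.216
```

```bash
python3 - <<'E'
from h import *
f=settle(6)
rows(615,-116,11.3,8.4)
E
```

```text
t 25.1 pos [ 615.8 -116.4   43.9] ang 8.4 tilt [ 1.3 -0.4] w 18.4 F [-0.6  0.7 -2.7] qd 0.007
[[0.12, 0.07, 3.25, -0.0]]
```

Emit:
move_arm([
  [0.3,0.1,1.7,0],
])

```text
time: 25.18
tool_pos: [617.1, -117.2, 31.4]
ee_rot: [-0.073, 0.997, -0.004, 0.01]
force: [0.9, -0.9, -2.0]
gripper_width: 0.215
```

```bash
python3 - <<'E'
from h import *
f=settle(6)
rows(614,-116,11.3,8.4)
E
```

```text
t 25.48 pos [ 613.6 -116.1   27.9] ang 8.4 tilt [ 1.4 -0.5] w 18.1 F [-0.  -0.  -2.8] qd 0.004
[[-0.02, 0.02, 1.66, -0.0]]
```

Emit:
move_arm([
  [0,0,1.6,0],
])

```text
time: 25.57
tool_pos: [616.9, -117.1, 15.6]
ee_rot: [-0.073, 0.997, -0.004, 0.01]
force: [0.3, 0.4, -2.4]
gripper_width: 0.214
```

```bash
python3 - <<'E'
from h import *
f=settle(6)
rows(614,-116,11.3,8.4)
E
```

```text
t 25.87 pos [ 614.2 -116.3   12.6] ang 8.4 tilt [ 1.5 -0.5] w 18.2 F [-0.2  0.4 -1.7] qd 0.002
[[0.02, 0.03, 0.13, -0.0]]
```

Emit:
move_arm([
  [0,0,0.15,0],
])

```text
time: 25.95
tool_pos: [614.7, -116.4, 11.9]
ee_rot: [-0.073, 0.997, -0.003, 0.008]
force: [0.9, 0.4, -2.0]
gripper_width: 0.215
```

```bash
python3 - <<'E'
from h import *
f=settle(4)
rows(614,-116,11.3,8.4)
E
```

```text
t 26.15 pos [ 614.3 -116.3   11.3] ang 8.4 tilt [ 1.5 -0.5] w 18.4 F [-0.6  0.6 -3.3] qd 0.002
[[0.02, 0.03, 0.0, -0.0]]
```

Emit:
move_arm([
  [0,0,0,0],
], hand=-0.25)

```text
time: 26.23
tool_pos: [614.5, -116.3, 11.6]
ee_rot: [-0.073, 0.997, -0.003, 0.007]
force: [0.6, -0.6, -0.5]
gripper_width: 0.344
```

```bash
python3 - <<'E'
from h import *
f=settle(5)
rows(614,-116,11.3,8.4)
E
```

```text
t 26.48 pos [ 614.6 -116.4   11.7] ang 8.4 tilt [ 1.6 -0.5] w 32.1 F [ 0.7 -0.2 -0.1] qd 0.003
[[0.05, 0.05, 0.04, -0.0]]
```

Emit:
move_arm([
  [0,0,-3.5,0],
])

```text
time: 26.57
tool_pos: [609.3, -114.7, 40.5]
ee_rot: [-0.073, 0.997, -0.001, 0.002]
force: [-0.5, 0.7, -1.0]
gripper_width: 0.382
```

```bash
python3 - <<'E'
from h import *
f=settle(4)
rows(548,-173,110,6)
E
```

```text
t 26.77 pos [ 615.3 -116.6   48.2] ang 8.4 tilt [ 1.9 -0.6] w 31.9 F [ 0.6 -0.4  0. ] qd 0.033
[[2.46, -1.55, -2.09, 0.8], [2.44, -1.59, -2.09, 0.8], [2.41, -1.62, -2.09, 0.8]]
```

Emit:
move_arm([
  [0,0,-4,0],
], hand=0.27)

```text
time: 26.85
tool_pos: [608.8, -114.6, 80.3]
ee_rot: [-0.073, 0.997, -0.001, 0.002]
force: [-1.2, 1.0, -1.1]
gripper_width: 0.5
```

```bash
python3 - <<'E'
from h import *
f=settle(4)
rows(548,-173,95,6)
g=imaging.grab_frame("scene")
for l in loc(g,"tube1"): print(l)
im=crop(g,210,200,130,100,6); cv2.imwrite("pics/s4.png",im)
E
```

```text
t 27.05 pos [ 615.3 -116.6   89. ] ang 8.4 tilt [ 2.1 -0.7] w 53.9 F [ 0.3  0.3 -1.1] qd 0.036
[[2.49, -1.54, -0.23, 0.8], [2.47, -1.57, -0.23, 0.8], [2.45, -1.6, -0.23, 0.8]]
(0.74, array([135., 127., 124.]), array([465.3, 329.5,  71. ]), np.float64(0.092))
(0.64, array([128., 120., 118.]), array([ 546.1, -175.6,   10.1]), np.float64(0.279))
```

View pics/s4.png

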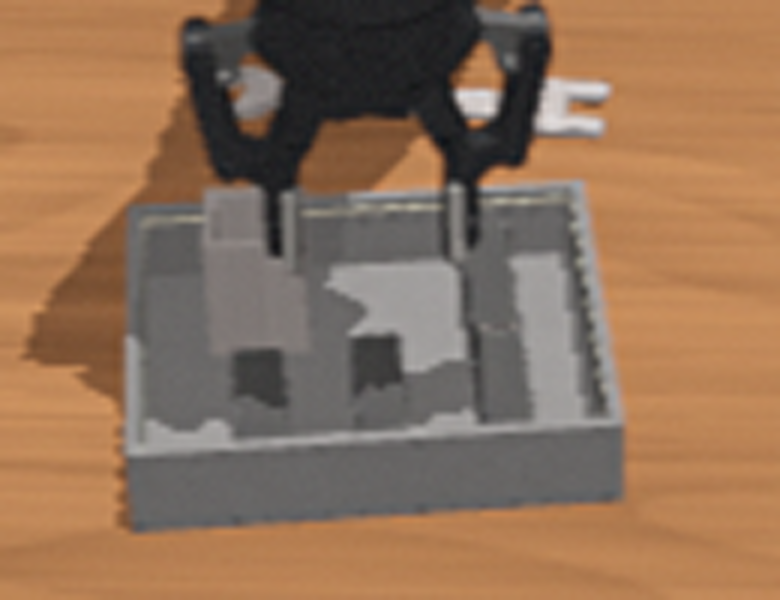

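Emit:
move_arm([
  [2.3,-1.5,-0.2,0.8],
  [2.4,-1.6,-0.2,0.8],
  [2.0,-1.5,-0.2,0.8],
])

```text
time: 27.4
tool_pos: [552.5, -167.5, 87.3]
ee_rot: [-0.055, 0.998, -0.001, 0.006]
force: [-0.6, -0.9, 0.2]
gripper_width: 0.635
```

```bash
python3 - <<'E'
from h import *
f=settle(6)
rows(547.5,-172.7,80,6)
E
```

```text
t 27.7 pos [ 554.6 -167.4   88.4] ang 6.3 tilt [ 1.5 -0.3] w 53.6 F [0.5 0.4 0.1] qd 0.011
[[0.78, -0.44, 0.83, 0.3]]
```

Emit:
move_arm([
  [0.8,-0.45,1.5,0.3],
])

```text
time: 27.78
tool_pos: [551.0, -172.7, 75.6]
ee_rot: [-0.054, 0.999, -0.003, 0.01]
force: [-0.1, -1.4, -0.2]
gripper_width: 0.634
```

```bash
python3 - <<'E'
from h import *
f=settle(6)
rows(547.5,-172.7,32,6)
g=imaging.grab_frame("scene")
im=crop(g,210,200,130,100,6); cv2.imwrite("pics/s5.png",im)
E
```

```text
t 28.08 pos [ 548.1 -172.4   73.7] ang 6.1 tilt [ 1.6 -0.3] w 53.8 F [ 1.  -0.3  0.1] qd 0.005
[[0.06, -0.0, 2.08, 0.0], [0.06, -0.0, 2.08, 0.0]]
```

View pics/s5.png

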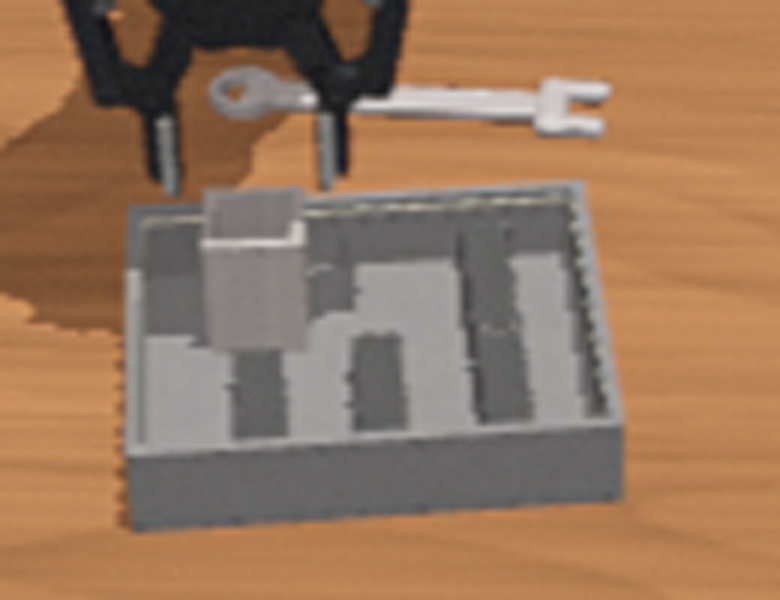

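Emit:
move_arm([
  [0.05,0,2.0,0],
])

```text
time: 28.22
tool_pos: [551.5, -173.8, 57.7]
ee_rot: [-0.053, 0.999, -0.004, 0.011]
force: [0.4, 0.2, 0.8]
gripper_width: 0.636
```

```bash
python3 - <<'E'
from h import *
f=settle(6)
rows(547.5,-172.7,32,6)
E
```

```text
t 28.52 pos [ 548.4 -172.8   54.6] ang 6.1 tilt [ 1.7 -0.3] w 54.1 F [0.7 0.1 0.4] qd 0.003
[[0.13, 0.03, 2.26, 0.1]]
```

Emit:
move_arm([
  [0.05,0,1.9,0],
])

```text
time: 28.6
tool_pos: [551.5, -174.3, 39.5]
ee_rot: [-0.053, 0.999, -0.004, 0.012]
force: [1.3, -0.1, 0.2]
gripper_width: 0.637
```

```bash
python3 - <<'E'
from h import *
f=settle(6)
rows(547.5,-172.7,32,6)
E
```

```text
t 28.9 pos [ 548.7 -173.    36.5] ang 6.1 tilt [ 1.7 -0.4] w 53.9 F [ 1.  -0.5 -0.9] qd 0.005
[[0.12, 0.05, 0.45, 0.1]]
```

Emit:
move_arm([
  [0,0,0.2,0],
], hand=-0.7)

```text
time: 28.98
tool_pos: [549.4, -173.4, 35.5]
ee_rot: [-0.053, 0.999, -0.003, 0.009]
force: [-0.4, -0.2, 1.1]
gripper_width: 0.512
```

```bash
python3 - <<'E'
from h import *
f=settle(6)
rows(547.5,-172.7,32,6)
g=imaging.grab_frame("scene")
im=crop(g,210,200,130,100,6); cv2.imwrite("pics/s6.png",im)
E
```

```text
t 29.28 pos [ 549.6 -173.4   35.5] ang 6.1 tilt [ 1.9 -0.5] w 39.0 F [ 0.6 -0.1  6.3] qd 0.002
[[0.21, 0.1, 0.35, 0.1]]
```

View pics/s6.png

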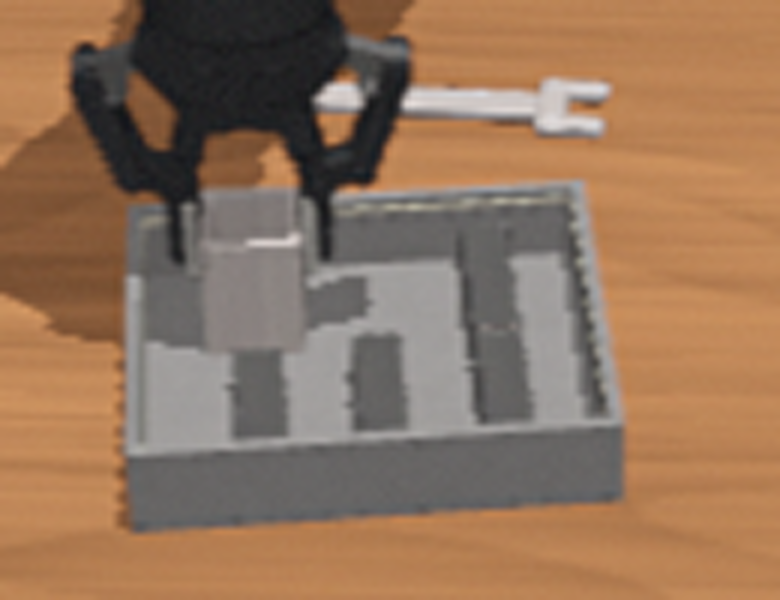

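Emit:
move_arm([
  [0,0,-4,0],
])

```text
time: 29.42
tool_pos: [543.5, -170.9, 68.7]
ee_rot: [-0.053, 0.999, 0.001, 0.003]
force: [-1.9, 0.4, -2.3]
gripper_width: 0.455
```

```bash
python3 - <<'E'
from h import *
f=settle(4)
rows(574,-367.4,100,-4.6)
E
```

```text
t 29.62 pos [ 549.3 -173.5   76.2] ang 6.1 tilt [ 2.1 -0.5] w 38.3 F [-0.3 -0.  -2.7] qd 0.037
[[-0.07, -3.26, -0.37, 1.8], [-0.18, -3.26, -0.37, 1.8], [-0.28, -3.25, -0.37, 1.8], [-0.38, -3.24, -0.37, 1.8], [-0.48, -3.23, -0.37, 1.8], [-0.58, -3.21, -0.37, 1.8]]
```

Emit:
move_arm([
  [0,0,-3,0],
])

```text
time: 29.7
tool_pos: [543.9, -171.2, 99.8]
ee_rot: [-0.053, 0.999, -0.0, 0.005]
force: [-0.2, -0.1, -2.0]
gripper_width: 0.453
```

```bash
python3 - <<'E'
from h import *
f=settle(4)
rows(574,-367.4,100,-4.6)
E
```

```text
t 29.9 pos [ 548.5 -173.3  105.4] ang 6.1 tilt [ 2.1 -0.5] w 38.4 F [-0.3 -0.1 -3. ] qd 0.026
[[-0.08, -3.26, 0.12, 1.8], [-0.18, -3.26, 0.12, 1.8], [-0.28, -3.25, 0.12, 1.8], [-0.38, -3.24, 0.12, 1.8], [-0.48, -3.23, 0.12, 1.8], [-0.58, -3.21, 0.12, 1.8]]
```

Emit:
move_arm([
  [-0.1,-2.8,0,1.8],
  [-0.2,-3.3,0,1.8],
  [-0.3,-3.3,0,1.8],
  [-0.4,-3.3,0,1.8],
  [-0.5,-3.2,0,1.8],
  [-0.6,-2.6,0,1.8],
])

```text
time: 30.4
tool_pos: [568.5, -353.1, 92.1]
ee_rot: [0.04, 0.999, 0.005, 0.001]
force: [0.3, -0.3, -1.5]
gripper_width: 0.457
```

```bash
python3 - <<'E'
from h import *
f=settle(5)
rows(574,-367.4,70,-4.6)
for l in loc(f,"tray"): print(l)
E
```

```text
t 30.65 pos [ 568.3 -350.5   92.5] ang -4.4 tilt [0.2 1. ] w 38.3 F [ 0.5  1.  -2.7] qd 0.024
[[-0.7, -1.67, 2.23, 0.2]]
(0.94, array([121., 112., 108.]), array([ 531.4, -362.4,   -4.1]), np.float64(0.218))
```

Emit:
move_arm([
  [-0.7,-1.6,2.2,0.2],
])

```text
time: 30.78
tool_pos: [576.2, -364.3, 75.3]
ee_rot: [0.038, 0.999, 0.004, 0.003]
force: [1.1, 0.6, -0.5]
gripper_width: 0.454
```

```bash
python3 - <<'E'
from h import *
f=settle(6)
rows(574,-367,35,-4.6)
E
```

```text
t 31.08 pos [ 574.6 -365.2   71.6] ang -4.5 tilt [0.3 1. ] w 38.9 F [ 0.5  0.7 -1.5] qd 0.01
[[0.05, -0.22, 3.66, 0.1]]
```

Emit:
move_arm([
  [0,0,2.0,0],
])

```text
time: 31.17
tool_pos: [577.5, -366.5, 56.9]
ee_rot: [0.039, 0.999, 0.002, 0.005]
force: [1.7, -0.6, -1.1]
gripper_width: 0.454
```

```bash
python3 - <<'E'
from h import *
f=settle(6)
rows(574,-367,35,-4.6)
E
```

```text
t 31.47 pos [ 575.1 -365.1   52.9] ang -4.5 tilt [0.4 0.9] w 38.4 F [-0.3  0.1 -1.8] qd 0.006
[[0.1, -0.22, 1.78, 0.1]]
```

Emit:
move_arm([
  [0.1,-0.2,1.75,0],
])

```text
time: 31.55
tool_pos: [576.8, -368.6, 40.0]
ee_rot: [0.039, 0.999, 0.002, 0.005]
force: [1.9, -0.5, -1.9]
gripper_width: 0.455
```

```bash
python3 - <<'E'
from h import *
f=settle(6)
rows(574,-367,35,-4.6)
g=imaging.grab_frame("scene")
im=crop(g,130,180,130,100,6); cv2.imwrite("pics/s7.png",im)
E
```

```text
t 31.85 pos [ 574.  -366.8   36.1] ang -4.5 tilt [0.4 0.9] w 38.7 F [ 0.6 -1.2 -2.6] qd 0.003
[[-0.0, -0.02, 0.11, 0.1]]
```

View pics/s7.png

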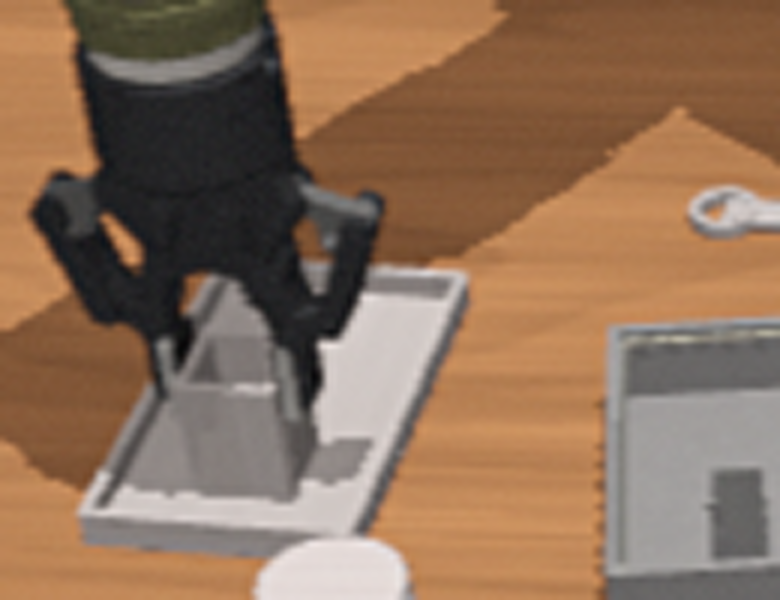

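Emit:
move_arm([
  [0,0,0.15,0],
])

```text
time: 31.98
tool_pos: [574.3, -366.9, 35.2]
ee_rot: [0.039, 0.999, 0.004, 0.002]
force: [-0.0, -0.7, -2.1]
gripper_width: 0.455
```

```bash
python3 - <<'E'
from h import *
f=settle(4)
rows(574,-367,35,-4.6)
E
```

```text
t 32.18 pos [ 574.3 -366.9   35. ] ang -4.5 tilt [0.4 0.9] w 38.6 F [-0.6  0.4  0.6] qd 0.002
[[0.03, -0.01, -0.0, 0.1]]
```

Emit:
move_arm([
  [0,0,0,0],
], hand=0.27)

```text
time: 32.27
tool_pos: [574.4, -367.0, 35.3]
ee_rot: [0.039, 0.999, 0.004, 0.002]
force: [0.9, 0.2, 0.3]
gripper_width: 0.579
```

```bash
python3 - <<'E'
from h import *
f=settle(5)
rows(574,-367,35,-4.6)
E
```

```text
t 32.52 pos [ 574.4 -367.    35.1] ang -4.5 tilt [0.5 0.9] w 53.9 F [-0.5 -0.5  0.2] qd 0.001
[[0.04, -0.0, 0.01, 0.1]]
```

Emit:
move_arm([
  [0,0,-4,0],
])

```text
time: 32.6
tool_pos: [569.7, -363.7, 66.9]
ee_rot: [0.039, 0.999, 0.009, -0.004]
force: [-1.2, 0.8, -1.4]
gripper_width: 0.637
```

```bash
python3 - <<'E'
from h import *
f=settle(4)
rows(458,332.5,110,70,20)
E
```

```text
t 32.8 pos [ 575.3 -368.3   77. ] ang -4.5 tilt [0.8 0.6] w 54.1 F [ 0.4  0.  -0. ] qd 0.039
[[0.86, 3.45, -0.15, -3.7], [0.63, 3.5, -0.15, -3.7], [0.4, 3.53, -0.15, -3.7], [0.17, 3.55, -0.15, -3.7], [-0.06, 3.55, -0.15, -3.7], [-0.29, 3.54, -0.15, -3.7], [-0.52, 3.52, -0.15, -3.7], [-0.74, 3.47, -0.15, -3.7], [-0.97, 3.42, -0.15, -3.7], [-1.19, 3.35, -0.15, -3.7], [-1.4, 3.26, -0.15, -3.7], [-1.61, 3.17, -0.15, -3.7], [-1.82, 3.05, -0.15, -3.7], [-2.01, 2.93, -0.15, -3.7], [-2.2, 2.79, -0.15, -3.7], [-2.37, 2.65, -0.15, -3.7], [-2.54, 2.49, -0.15, -3.7], [-2.7, 2.32, -0.15, -3.7], [-2.84, 2.14, -0.15, -3.7], [-2.97, 1.95, -0.15, -3.7]]
```

```bash
python3 - <<'E'
from h import *
rows(458,332.5,110,-21,19)
E
```

```text
t 32.8 pos [ 575.3 -368.3   77. ] ang -4.5 tilt [0.8 0.6] w 54.1 F [ 0.4  0.  -0. ] qd 0.039
[[0.9, 3.63, -0.16, 0.9], [0.96, 3.62, -0.16, 0.9], [1.01, 3.6, -0.16, 0.9], [1.07, 3.58, -0.16, 0.9], [1.12, 3.57, -0.16, 0.9], [1.18, 3.55, -0.16, 0.9], [1.23, 3.53, -0.16, 0.9], [1.28, 3.51, -0.16, 0.9], [1.34, 3.49, -0.16, 0.9], [1.39, 3.47, -0.16, 0.9], [1.44, 3.45, -0.16, 0.9], [1.49, 3.43, -0.16, 0.9], [1.55, 3.41, -0.16, 0.9], [1.6, 3.38, -0.16, 0.9], [1.65, 3.36, -0.16, 0.9], [1.7, 3.33, -0.16, 0.9], [1.75, 3.31, -0.16, 0.9], [1.8, 3.28, -0.16, 0.9], [1.85, 3.25, -0.16, 0.9]]
```

Emit:
move_arm([
  [0.9,3.2,-0.8,0.9],
  [1.0,3.6,-0.8,0.9],
  [1.0,3.6,-0.3,0.9],
  [1.1,3.6,-0.2,0.9],
  [1.1,3.6,-0.2,0.9],
  [1.2,3.6,-0.2,0.9],
  [1.2,3.5,-0.2,0.9],
  [1.3,3.5,-0.2,0.9],
  [1.3,3.5,-0.2,0.9],
  [1.4,3.5,-0.2,0.9],
  [1.4,3.5,-0.2,0.9],
  [1.5,3.0,0,0.9],
])

```text
time: 33.8
tool_pos: [495.7, 78.9, 103.9]
ee_rot: [0.145, 0.989, 0.004, -0.002]
force: [1.0, 0.4, 0.1]
gripper_width: 0.635
```

```bash
python3 - <<'E'
from h import *
f=settle(4)
cv2.imwrite("pics/t8.png",f["image"][:,:,::-1])
for l in loc(f,"tube3"): print(l)
for l in loc(f,"lid"): print(l)
rows(458,332.5,110,-21)
E
```

```text
(0.87, array([95., 86., 81.]), array([457.8, 334. ,  70.5]), np.float64(0.059))
(0.77, array([88., 80., 76.]), array([ 573.4, -366.7,   -5. ]), np.float64(0.046))
(0.74, array([86., 78., 73.]), array([782.7, 207. ,  50.5]), np.float64(1.049))
(0.56, array([152., 150., 149.]), array([643.5, 193.1,   7.1]), np.float64(0.358))
t 34.1 pos [496.6  76.1 103.8] ang -16.7 tilt [-0.3  0.8] w 54.0 F [ 0.6 -0.6  0.1] qd 0.022
[[1.58, 3.35, -0.06, 0.6], [1.62, 3.33, -0.06, 0.6], [1.65, 3.32, -0.06, 0.6], [1.69, 3.3, -0.06, 0.6], [1.72, 3.28, -0.06, 0.6], [1.76, 3.26, -0.06, 0.6], [1.79, 3.24, -0.06, 0.6]]
```

View pics/t8.png

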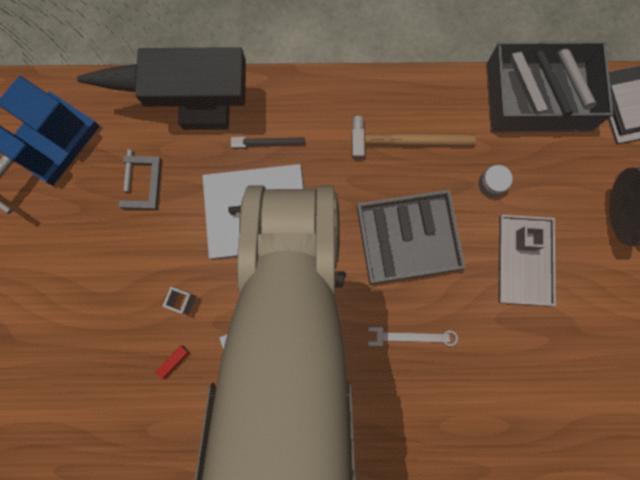

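Emit:
move_arm([
  [1.5,3.2,0,0.5],
  [1.6,3.3,0,0.5],
  [1.6,3.3,0,0.5],
  [1.6,3.3,0,0.5],
  [1.7,3.3,0,0.5],
  [1.7,3.3,0,0.5],
  [1.6,2.8,0,0.5],
])

```text
time: 34.68
tool_pos: [470.9, 317.4, 103.7]
ee_rot: [0.194, 0.981, 0.002, -0.001]
force: [0.5, -0.2, -0.2]
gripper_width: 0.637
```

```bash
python3 - <<'E'
from h import *
f=settle(5)
rows(459.5,332.5,75,-20)
E
```

```text
t 34.93 pos [470.4 315.4 103.4] ang -22.3 tilt [-0.2  0.3] w 54.0 F [-0.1  0.5  0.4] qd 0.018
[[1.65, 1.17, 2.84, -2.3]]
```

Emit:
move_arm([
  [1.65,1.15,2.6,-2.3],
])

```text
time: 35.02
tool_pos: [465.2, 330.7, 81.6]
ee_rot: [0.176, 0.984, 0.003, 0.003]
force: [0.3, 0.3, 0.3]
gripper_width: 0.632
```

```bash
python3 - <<'E'
from h import *
f=settle(6)
rows(459.5,332.5,30,-20)
g=imaging.grab_frame("scene")
im=crop(g,390,160,130,100,6); cv2.imwrite("pics/s8.png",im)
E
```

```text
t 35.32 pos [460.5 331.2  78.1] ang -20.1 tilt [-0.1  0.3] w 53.8 F [-0.4 -0.3  0.2] qd 0.01
[[0.06, 0.04, 2.41, -0.0], [0.06, 0.04, 2.41, -0.0]]
```

View pics/s8.png

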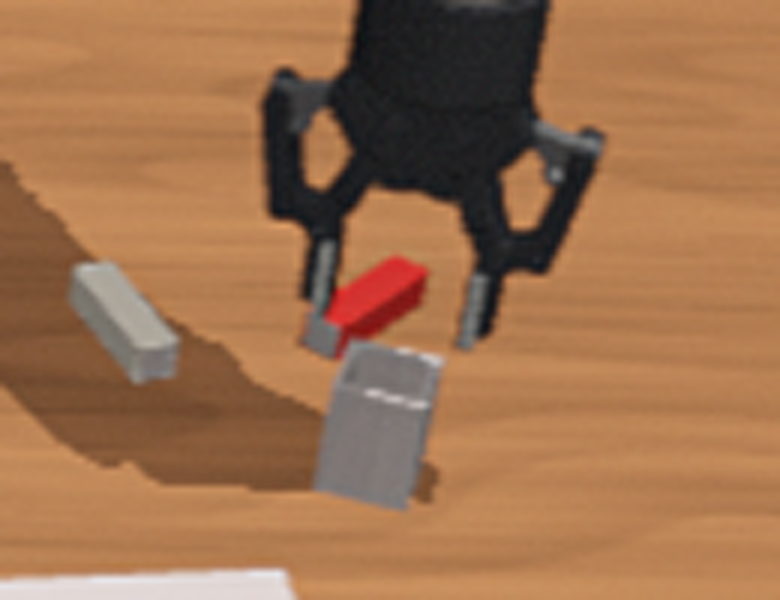

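Emit:
move_arm([
  [0.1,0,2.4,0],
])

```text
time: 35.45
tool_pos: [464.2, 333.1, 59.3]
ee_rot: [0.175, 0.985, 0.005, 0.003]
force: [1.3, 1.5, 0.5]
gripper_width: 0.636
```

```bash
python3 - <<'E'
from h import *
f=settle(5)
rows(459.5,332.5,30,-20)
E
```

```text
t 35.7 pos [460.1 331.7  55.2] ang -20.1 tilt [-0.1  0.4] w 54.0 F [0.2 0.3 0.2] qd 0.011
[[0.08, 0.04, 2.52, -0.1]]
```

Emit:
move_arm([
  [0.1,0.05,2.4,0],
])

```text
time: 35.78
tool_pos: [463.4, 334.5, 36.2]
ee_rot: [0.175, 0.985, 0.005, 0.003]
force: [0.7, 0.5, -0.3]
gripper_width: 0.636
```

```bash
python3 - <<'E'
from h import *
f=settle(5)
rows(459.5,332.5,30,-20)
E
```

```text
t 36.03 pos [459.6 332.8  32.2] ang -20.1 tilt [-0.   0.4] w 54.0 F [ 1.4  0.6 -0.1] qd 0.009
[[0.0, -0.03, 0.22, -0.1]]
```

Emit:
move_arm([
  [0,0,0,0],
], hand=-0.7)

```text
time: 36.12
tool_pos: [460.1, 333.1, 33.2]
ee_rot: [0.174, 0.985, 0.002, 0.0]
force: [0.5, -0.6, -0.5]
gripper_width: 0.511
```

```bash
python3 - <<'E'
from h import *
f=settle(6)
rows(459.5,332.5,30,-20)
E
```

```text
t 36.42 pos [460.6 333.3  33.7] ang -20.1 tilt [0.2 0.5] w 38.7 F [-0.  -0.4  5.9] qd 0.001
[[0.08, -0.11, 0.37, -0.1]]
```

Emit:
move_arm([
  [0,0,-4,0],
])

```text
time: 36.5
tool_pos: [455.5, 330.3, 67.3]
ee_rot: [0.175, 0.985, -0.001, -0.005]
force: [-0.7, -0.3, -2.9]
gripper_width: 0.453
```

```bash
python3 - <<'E'
from h import *
f=settle(4)
rows(490,-360.6,110,-4.6,18)
E
```

```text
t 36.7 pos [461.4 333.5  74.8] ang -20.1 tilt [0.4 0.6] w 38.9 F [ 0.1  0.  -3.5] qd 0.043
[[-1.47, -3.57, -0.22, -0.9], [-1.42, -3.59, -0.22, -0.9], [-1.37, -3.61, -0.22, -0.9], [-1.31, -3.63, -0.22, -0.9], [-1.26, -3.65, -0.22, -0.9], [-1.2, -3.67, -0.22, -0.9], [-1.15, -3.68, -0.22, -0.9], [-1.09, -3.7, -0.22, -0.9], [-1.04, -3.72, -0.22, -0.9], [-0.98, -3.73, -0.22, -0.9], [-0.92, -3.75, -0.22, -0.9], [-0.87, -3.76, -0.22, -0.9], [-0.81, -3.77, -0.22, -0.9], [-0.75, -3.78, -0.22, -0.9], [-0.7, -3.79, -0.22, -0.9], [-0.64, -3.8, -0.22, -0.9], [-0.58, -3.81, -0.22, -0.9], [-0.53, -3.82, -0.22, -0.9]]
```

Emit:
move_arm([
  [0,0,-4,0],
])

```text
time: 36.78
tool_pos: [455.3, 330.1, 106.8]
ee_rot: [0.175, 0.985, -0.002, -0.005]
force: [-0.9, -0.9, -4.1]
gripper_width: 0.453
```

```bash
python3 - <<'E'
from h import *
f=settle(4)
rows(490,-360.6,110,-4.6,20)
E
```

```text
t 36.98 pos [461.2 333.3 114.5] ang -20.1 tilt [0.5 0.6] w 38.7 F [-0.6 -0.5 -4. ] qd 0.037
[[-1.33, -3.21, 0.0, -0.8], [-1.28, -3.23, 0.0, -0.8], [-1.24, -3.24, 0.0, -0.8], [-1.2, -3.26, 0.0, -0.8], [-1.15, -3.28, 0.0, -0.8], [-1.11, -3.29, 0.0, -0.8], [-1.06, -3.31, 0.0, -0.8], [-1.02, -3.32, 0.0, -0.8], [-0.97, -3.33, 0.0, -0.8], [-0.93, -3.35, 0.0, -0.8], [-0.88, -3.36, 0.0, -0.8], [-0.84, -3.37, 0.0, -0.8], [-0.79, -3.38, 0.0, -0.8], [-0.75, -3.39, 0.0, -0.8], [-0.7, -3.4, 0.0, -0.8], [-0.65, -3.41, 0.0, -0.8], [-0.61, -3.42, 0.0, -0.8], [-0.56, -3.43, 0.0, -0.8], [-0.52, -3.43, 0.0, -0.8], [-0.47, -3.44, 0.0, -0.8]]
```

Emit:
move_arm([
  [-1.3,-2.8,-0.1,-0.9],
  [-1.4,-3.4,-0.1,-0.9],
  [-1.4,-3.4,-0.1,-0.9],
  [-1.3,-3.4,-0.1,-0.9],
  [-1.3,-3.4,-0.1,-0.9],
  [-1.2,-3.4,-0.1,-0.9],
  [-1.2,-3.4,-0.1,-0.9],
  [-1.1,-3.5,-0.1,-0.9],
  [-1.0,-3.5,-0.1,-0.9],
  [-1.0,-3.5,-0.1,-0.9],
  [-0.9,-3.0,0,-0.9],
])

```text
time: 37.9
tool_pos: [474.7, -65.3, 99.1]
ee_rot: [0.077, 0.997, 0.002, -0.017]
force: [0.7, -0.5, -3.1]
gripper_width: 0.455
```

```bash
python3 - <<'E'
from h import *
f=settle(5)
rows(490,-360.6,100,-4.6)
E
```

```text
t 38.15 pos [475.  -62.9  99.5] ang -8.9 tilt [-3.4  0.8] w 38.5 F [ 0.6 -1.3 -3.5] qd 0.031
[[-0.76, -3.65, -0.04, -0.5], [-0.73, -3.65, -0.04, -0.5], [-0.69, -3.66, -0.04, -0.5], [-0.66, -3.67, -0.04, -0.5], [-0.62, -3.67, -0.04, -0.5], [-0.59, -3.68, -0.04, -0.5], [-0.55, -3.68, -0.04, -0.5], [-0.52, -3.69, -0.04, -0.5]]
```

Emit:
move_arm([
  [-0.7,-3.0,-0.2,-0.5],
  [-0.7,-3.5,-0.2,-0.5],
  [-0.6,-3.5,-0.2,-0.5],
  [-0.6,-3.5,-0.2,-0.5],
  [-0.6,-3.5,-0.2,-0.5],
  [-0.5,-3.5,-0.2,-0.5],
  [-0.5,-3.5,-0.1,-0.5],
  [-0.5,-3.0,0,-0.5],
])

```text
time: 38.82
tool_pos: [489.9, -323.4, 101.7]
ee_rot: [0.025, 0.999, 0.01, -0.024]
force: [-0.3, 0.3, -2.2]
gripper_width: 0.453
```

```bash
python3 - <<'E'
from h import *
f=settle(5)
rows(490,-360.6,80,-4.6)
E
```

```text
t 39.07 pos [ 489.3 -321.2  101.2] ang -2.9 tilt [-4.8  2.2] w 38.5 F [-0.8  0.3 -3.9] qd 0.016
[[-0.19, -1.99, 1.02, 0.8], [-0.21, -1.98, 1.02, 0.8]]
```

Emit:
move_arm([
  [-0.2,-2.0,0,0.8],
])

```text
time: 39.15
tool_pos: [489.9, -335.9, 100.4]
ee_rot: [0.03, 0.999, 0.012, -0.026]
force: [-0.7, 0.2, -2.6]
gripper_width: 0.457
```

```bash
python3 - <<'E'
from h import *
f=settle(4)
rows(490,-360.6,80,-4.6)
E
```

```text
t 39.35 pos [ 490.4 -339.4  100.6] ang -3.6 tilt [-4.9  2.3] w 38.7 F [ 0.1 -0.5 -2.9] qd 0.005
[[-0.2, -2.16, 2.01, 1.0]]
```

Emit:
move_arm([
  [0.3,-0.4,3.8,0.4],
  [0.3,-0.4,-3,0.4],
])

```text
time: 39.52
tool_pos: [474.9, -334.4, 79.8]
ee_rot: [0.036, 0.999, 0.02, -0.034]
force: [-7.2, 5.6, -10.2]
gripper_width: 0.455
```

```bash
python3 - <<'E'
from h import *
f=settle(5)
rows(490,-360.6,80,-4.6)
E
```

```text
t 39.77 pos [ 489.6 -348.5  100.7] ang -4.2 tilt [-3.6  1.3] w 39.0 F [ 0.1  0.3 -3. ] qd 0.006
[[-0.2, -1.23, 2.05, 0.4]]
```

Emit:
move_arm([
  [0.3,0,3.8,0],
  [0.3,0,-3,0],
])

```text
time: 39.93
tool_pos: [477.6, -340.7, 81.7]
ee_rot: [0.036, 0.999, 0.012, -0.025]
force: [-6.1, 5.0, -9.1]
gripper_width: 0.45
```

```bash
python3 - <<'E'
from h import *
f=settle(5)
rows(490,-360.6,80,-4.6)
E
```

```text
t 40.18 pos [ 490.9 -353.2  102. ] ang -4.1 tilt [-2.  -0.2] w 39.1 F [ 0.2 -0.1 -2.2] qd 0.008
[[-0.01, -0.74, 2.2, 0.5]]
```

Emit:
move_arm([
  [0,-0.7,3.0,0.4],
])

```text
time: 40.27
tool_pos: [494.3, -363.0, 78.3]
ee_rot: [0.039, 0.999, -0.005, -0.005]
force: [1.6, -1.2, -2.4]
gripper_width: 0.45
```

```bash
python3 - <<'E'
from h import *
f=settle(6)
rows(490,-360.6,38,-4.6)
E
```

```text
t 40.57 pos [ 490.4 -360.6   73. ] ang -4.5 tilt [-1.9 -0.3] w 38.5 F [ 0.2 -0.2 -3.3] qd 0.008
[[-0.02, 0.01, 3.5, 0.1]]
```

Emit:
move_arm([
  [0,0,1.8,0],
])

```text
time: 40.65
tool_pos: [492.9, -362.9, 59.4]
ee_rot: [0.039, 0.999, -0.004, -0.006]
force: [1.5, 0.2, -1.7]
gripper_width: 0.453
```

```bash
python3 - <<'E'
from h import *
f=settle(6)
rows(490,-360.6,38,-4.6)
E
```

```text
t 40.95 pos [ 490.6 -360.9   56.1] ang -4.5 tilt [-1.8 -0.4] w 38.6 F [-0.1  0.7 -2.7] qd 0.004
[[0.03, 0.04, 1.81, 0.1]]
```

Emit:
move_arm([
  [0,0,1.8,0],
])

```text
time: 41.03
tool_pos: [492.8, -363.3, 42.2]
ee_rot: [0.039, 0.999, -0.005, -0.006]
force: [0.7, -0.7, -2.4]
gripper_width: 0.453
```

```bash
python3 - <<'E'
from h import *
f=settle(6)
rows(490,-360.6,38,-4.6)
E
```

```text
t 41.33 pos [ 490.1 -360.8   38.6] ang -4.5 tilt [-1.8 -0.3] w 38.5 F [-0.4 -0.3 -3.3] qd 0.004
[[0.01, 0.02, 0.06, 0.1]]
```

Emit:
move_arm([
  [0,0,0.1,0],
])

```text
time: 41.42
tool_pos: [490.1, -360.8, 38.1]
ee_rot: [0.039, 0.999, -0.002, -0.009]
force: [0.3, -1.4, -0.8]
gripper_width: 0.453
```

```bash
python3 - <<'E'
from h import *
f=settle(4)
rows(490,-360.6,38,-4.6)
g=imaging.grab_frame("scene")
im=crop(g,130,180,130,100,6); cv2.imwrite("pics/s9.png",im)
E
```

```text
t 41.62 pos [ 490.1 -360.8   38.1] ang -4.5 tilt [-1.8 -0.3] w 38.6 F [-1.4  1.   0.5] qd 0.002
[[0.02, 0.02, 0.01, 0.1]]
```

View pics/s9.png

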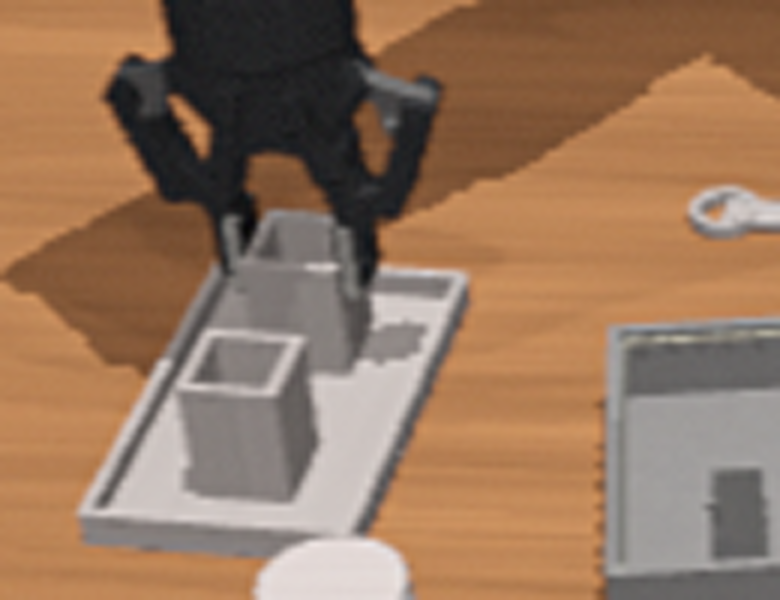

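Both tubes stand side by side in the tray. I'm releasing this one and going on to the lid.

Emit:
move_arm([
  [0,0,0,0],
], hand=0.27)

```text
time: 41.75
tool_pos: [490.3, -361.0, 38.3]
ee_rot: [0.039, 0.999, -0.002, -0.009]
force: [0.3, -0.5, 1.1]
gripper_width: 0.58
```

```bash
python3 - <<'E'
from h import *
f=settle(5)
rows(490,-360.6,38,-4.6)
E
```

```text
t 42.0 pos [ 490.3 -361.    38.2] ang -4.5 tilt [-1.7 -0.4] w 54.0 F [-0.5  0.9  0.2] qd 0.002
[[0.03, 0.03, 0.02, 0.1]]
```

Emit:
move_arm([
  [0,0,-4,0],
])

```text
time: 42.08
tool_pos: [486.8, -357.0, 71.0]
ee_rot: [0.039, 0.999, 0.002, -0.014]
force: [-0.9, -0.1, -0.8]
gripper_width: 0.634
```

```bash
python3 - <<'E'
from h import *
f=settle(4)
cv2.imwrite("pics/t9.png",f["image"][:,:,::-1])
rows(641.5,190,110,-84,18)
for t in("lid","box","tube1","bar5"):
  for l in loc(f,t): print(t,l)
g=imaging.grab_frame("scene")
for l in loc(g,"lid",useh=False): print(l)
print([ (d["conf"],ray(f,d["position"],42)) for d in imaging.mark_of(f,"lid_handle")])
im=crop(f,190,150,130,120,5)
cv2.imwrite("pics/lid.png",im)
E
```

```text
t 42.28 pos [ 492.1 -361.8   79.8] ang -4.5 tilt [-1.5 -0.6] w 53.9 F [-0.2 -0.3 -0.2] qd 0.04
[[-0.59, 3.12, -0.2, 4.4], [-0.34, 3.16, -0.2, 4.4], [-0.1, 3.17, -0.2, 4.4], [0.15, 3.17, -0.2, 4.4], [0.39, 3.15, -0.2, 4.4], [0.63, 3.11, -0.2, 4.4], [0.87, 3.05, -0.2, 4.4], [1.1, 2.98, -0.2, 4.4], [1.33, 2.88, -0.2, 4.4], [1.55, 2.77, -0.2, 4.4], [1.75, 2.65, -0.2, 4.4], [1.95, 2.5, -0.2, 4.4], [2.14, 2.34, -0.2, 4.4], [2.31, 2.17, -0.2, 4.4], [2.47, 1.99, -0.2, 4.4], [2.62, 1.79, -0.2, 4.4], [2.75, 1.58, -0.2, 4.4], [2.86, 1.37, -0.2, 4.4]]
lid (0.71, array([153., 152., 151.]), array([641.4, 190.7,   6.1]), np.float64(0.026))
box (0.6, array([101.,  96.,  93.]), array([ 581. , -123.7,    8.2]), np.float64(0.015))
tube1 (0.93, array([69., 62., 59.]), array([ 482.6, -357.6,    6.9]), np.float64(0.368))
tube1 (0.7, array([89., 81., 77.]), array([ 573.1, -365.1,   82.3]), np.float64(0.064))
bar5 (0.92, array([72., 67., 64.]), array([535.3, -78.2,   8.1]), np.float64(0.089))
bar5 (0.9, array([148., 144., 142.]), array([356.5, 234.9,  20.4]), np.float64(0.065))
bar5 (0.88, array([70., 65., 62.]), array([ 622.6, -162. ,    6.5]), np.float64(0.108))
bar5 (0.85, array([71., 66., 63.]), array([ 612.1, -116.4,    7.6]), np.float64(0.099))
bar5 (0.85, array([154., 151., 149.]), array([340.5, 121.5,  85.4]), np.float64(0.081))
bar5 (0.77, array([141.,  45.,  38.]), array([339. , 347.2, -44.9]), np.float64(0.127))
bar5 (0.67, array([71., 66., 63.]), array([607.6, -67. ,   7.4]), np.float64(0.08))
(0.7, array([205., 196., 193.]), array([639.4, 187.9,   5.7]), np.float64(0.145))
(0.31, array([132., 129., 127.]), array([ 568.9, -125.9,    8.6]), np.float64(0.291))
[(0.78, array([634.3359997, 188.8072236,  42.       ])), (0.5, array([ 770.88258551, -135.96489677,   42.        ]))]
```

View pics/t9.png

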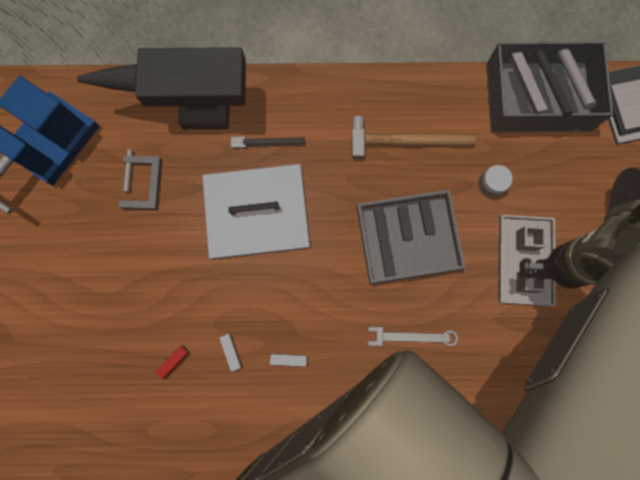

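Emit:
move_arm([
  [-0.5,2.8,-0.8,4.4],
  [-0.3,3.1,-0.8,4.4],
  [-0.1,3.2,-0.5,4.4],
  [0.1,3.2,-0.3,4.4],
  [0.4,3.2,-0.3,4.4],
  [0.6,3.1,-0.3,4.4],
  [0.9,3.1,-0.2,4.4],
  [1.1,3.0,-0.2,4.4],
  [1.3,2.9,-0.2,4.4],
  [1.6,2.8,-0.2,4.4],
  [1.8,2.6,-0.2,4.4],
  [1.7,2.3,0,4.4],
], grip_force=100)

```text
time: 43.63
tool_pos: [598.1, 9.4, 110.6]
ee_rot: [0.504, 0.863, -0.007, -0.01]
force: [-0.2, -0.6, 0.1]
gripper_width: 0.637
```

```bash
python3 - <<'E'
from h import *
f=settle(5)
rows(641.4,190.7,110,-84)
print(st()["joints"].round(2))
E
```

```text
t 43.88 pos [597.5   7.3 110. ] ang -60.3 tilt [-2.5 -0.2] w 53.4 F [ 0.1 -1.1  0.3] qd 0.025
[[2.75, 2.58, -0.03, 4.7], [2.96, 2.34, -0.03, 4.7], [3.14, 2.09, -0.03, 4.7], [3.3, 1.83, -0.03, 4.7], [3.44, 1.55, -0.03, 4.7]]
[-0.12  0.44 -0.08  1.08 -0.01  0.93]
```

Emit:
move_arm([
  [2.7,2.5,0,4.7],
  [3.0,2.3,0,4.7],
  [3.1,2.1,0,4.7],
  [3.3,1.8,0,4.7],
  [3.0,1.4,0,4.7],
])

```text
time: 44.3
tool_pos: [642.0, 173.8, 107.6]
ee_rot: [0.682, 0.731, -0.011, -0.008]
force: [0.3, -1.0, 0.2]
gripper_width: 0.637
```

```bash
python3 - <<'E'
from h import *
f=settle(5)
rows(641.4,190.7,100,-84)
E
```

```text
t 44.55 pos [641.5 172.4 107.3] ang -85.6 tilt [-2.8 -0.6] w 54.3 F [-0.4 -0.3 -0.2] qd 0.016
[[1.83, 0.16, 0.72, -1.6]]
```

Emit:
move_arm([
  [1.0,0.2,3.9,-0.8],
  [0.9,0.2,-3,-0.8],
])

```text
time: 44.72
tool_pos: [631.0, 183.8, 83.8]
ee_rot: [0.671, 0.741, -0.023, -0.017]
force: [-8.0, -0.7, -7.5]
gripper_width: 0.636
```

```bash
python3 - <<'E'
from h import *
f=settle(6)
rows(641.4,190.7,80,-84)
E
```

```text
t 45.02 pos [650.8 188.  107.6] ang -84.3 tilt [-1.1 -0.5] w 54.2 F [ 0.1 -0.1 -0.4] qd 0.007
[[0.37, -0.88, 2.77, -0.3]]
```

Emit:
move_arm([
  [0.2,-0.5,2.2,-0.2],
  [0.2,-0.8,-0.5,-0.2],
])

```text
time: 45.18
tool_pos: [640.6, 188.6, 92.0]
ee_rot: [0.67, 0.743, -0.003, -0.0]
force: [-1.8, 0.0, -0.4]
gripper_width: 0.636
```

```bash
python3 - <<'E'
from h import *
f=settle(6)
rows(641.4,190.7,65,-84)
g=imaging.grab_frame("scene")
im=crop(g,340,190,150,120,5); cv2.imwrite("pics/s10.png",im)
E
```

```text
t 45.48 pos [643.2 190.1  97.3] ang -84.0 tilt [ 0.3 -0.3] w 54.4 F [-1.3 -0.1 -0.9] qd 0.009
[[0.09, -0.18, 3.23, 0.0]]
```

View pics/s10.png

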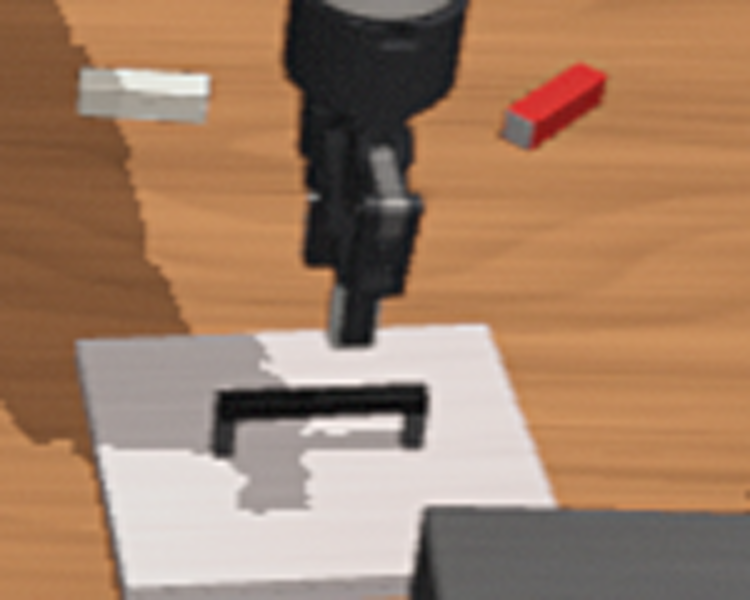

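```bash
python3 - <<'E'
from h import *
g=imaging.grab_frame("scene"); f=imaging.grab_frame("top")
for p in ([641.4,190.7,42],[641.4,187,42],[640,184,42],[643.2,190.1,99]): print(p,proj(g,[p]),proj(f,[p]))
a=np.radians(6)
for s in(-50,50): print(proj(g,[[641.4-s*np.sin(a),190.7+s*np.cos(a),48]]),proj(f,[[641.4-s*np.sin(a),190.7+s*np.cos(a),48]]))
E
```

```text
[641.4, 190.7, 42] [[404.8238741 270.220156 ]] [[252.70128927 207.07085398]]
[641.4, 187, 42] [[403.22461109 270.1753145 ]] [[254.55013754 207.05003023]]
[640, 184, 42] [[401.87556181 269.75308805]] [[256.0403098  207.71420877]]
[643.2, 190.1, 99] [[407.25967199 251.20436847]] [[248.72708659 199.32238789]]
[[383.68146218 269.05304312]] [[277.25418086 203.5532074 ]]
[[426.37294773 267.38241127]] [[227.21422391 209.22601032]]
```

View pics/lid.png

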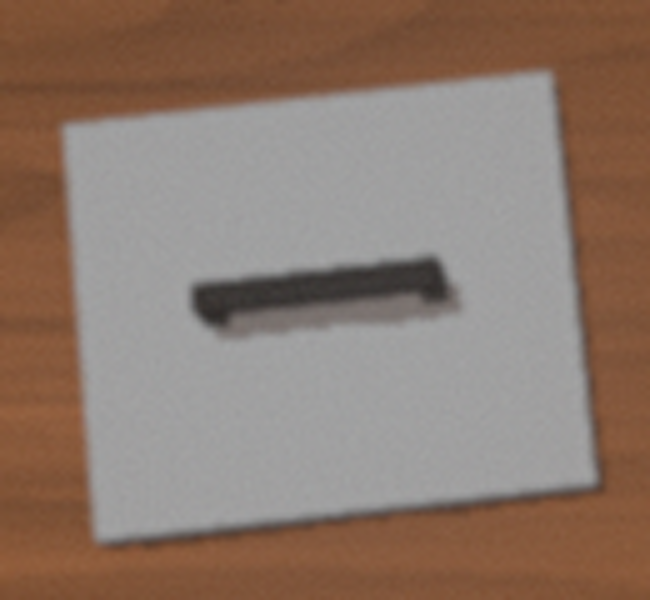

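Emit:
move_arm([
  [0.1,-0.2,3.2,0],
])

```text
time: 45.72
tool_pos: [646.0, 191.6, 70.9]
ee_rot: [0.669, 0.743, 0.004, 0.005]
force: [1.5, 0.5, 0.8]
gripper_width: 0.635
```

```bash
python3 - <<'E'
from h import *
f=settle(6)
rows(641.4,190.2,24,-84)
E
```

```text
t 46.02 pos [641.1 190.9  65.3] ang -84.0 tilt [ 0.2 -0.3] w 54.3 F [-0.5 -0.2 -0.5] qd 0.01
[[-0.03, 0.01, 2.07, 0.0], [-0.03, 0.01, 2.07, 0.0]]
```

Emit:
move_arm([
  [0,-0.1,2.2,0],
])

```text
time: 46.1
tool_pos: [644.6, 191.5, 49.0]
ee_rot: [0.669, 0.743, 0.004, 0.005]
force: [1.9, -0.1, 0.3]
gripper_width: 0.631
```

```bash
python3 - <<'E'
from h import *
f=settle(6)
rows(641.4,190.2,24,-84)
E
```

```text
t 46.4 pos [640.9 190.8  44.6] ang -84.0 tilt [ 0.4 -0.3] w 54.0 F [ 0.2 -0.2 -0.2] qd 0.005
[[-0.06, 0.04, 2.06, 0.0]]
```

Emit:
move_arm([
  [-0.05,0,2.0,0],
])

```text
time: 46.48
tool_pos: [644.8, 191.0, 29.6]
ee_rot: [0.669, 0.743, 0.004, 0.005]
force: [1.1, 0.5, -0.0]
gripper_width: 0.631
```

```bash
python3 - <<'E'
from h import *
f=settle(6)
rows(641.4,190.2,24,-84)
g=imaging.grab_frame("scene")
im=crop(g,340,190,150,120,5); cv2.imwrite("pics/s11.png",im)
E
```

```text
t 46.78 pos [641.5 190.4  25.6] ang -84.0 tilt [ 0.5 -0.2] w 54.1 F [ 0.5 -0.4  0.1] qd 0.005
[[-0.02, -0.02, 0.16, 0.0]]
```

View pics/s11.png

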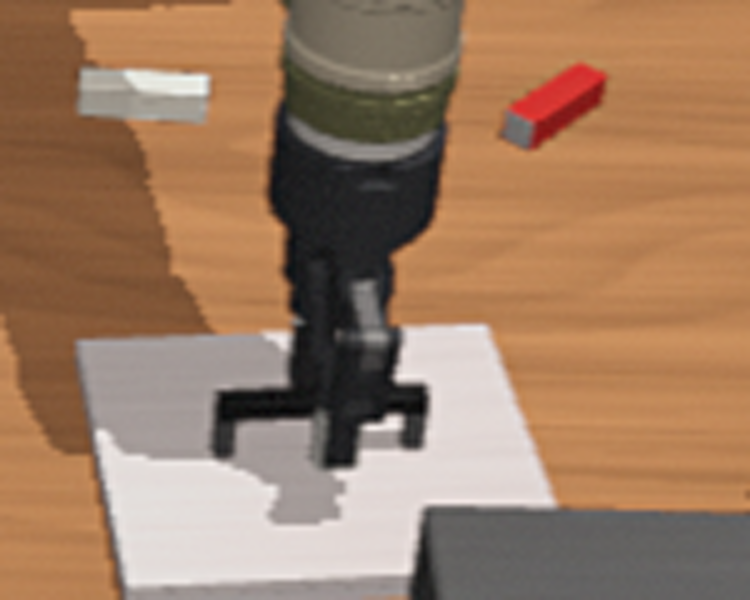

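Emit:
move_arm([
  [0,0,0.1,0],
], hand=-1)

```text
time: 46.92
tool_pos: [642.1, 190.5, 25.6]
ee_rot: [0.669, 0.743, 0.001, 0.003]
force: [-0.2, 0.6, 0.7]
gripper_width: 0.512
```

```bash
python3 - <<'E'
from h import *
f=settle(9)
rows(641.4,190.2,24,-84)
E
```

```text
t 47.37 pos [641.7 190.4  25.2] ang -84.0 tilt [ 0.5 -0.2] w 9.7 F [-3.1 -0.9  4.3] qd 0.002
[[-0.02, -0.03, 0.12, 0.0]]
```

Emit:
move_arm([
  [0,0,-2.5,0],
])

```text
time: 47.45
tool_pos: [637.4, 189.7, 44.7]
ee_rot: [0.669, 0.743, -0.003, -0.0]
force: [-0.7, 0.0, -4.8]
gripper_width: 0.114
```

```bash
python3 - <<'E'
from h import *
f=settle(6)
rows(641.4,190.2,24,-84)
g=imaging.grab_frame("scene")
im=crop(g,340,190,150,120,5); cv2.imwrite("pics/s12.png",im)
im=crop(f,180,140,150,120,5); cv2.imwrite("pics/t12.png",im)
E
```

```text
t 47.75 pos [640.7 190.3  48.6] ang -84.0 tilt [ 0.3 -0.3] w 10.0 F [-0.3  0.3 -3.7] qd 0.005
[[-0.01, 0.06, 2.46, 0.0]]
```

View pics/s12.png

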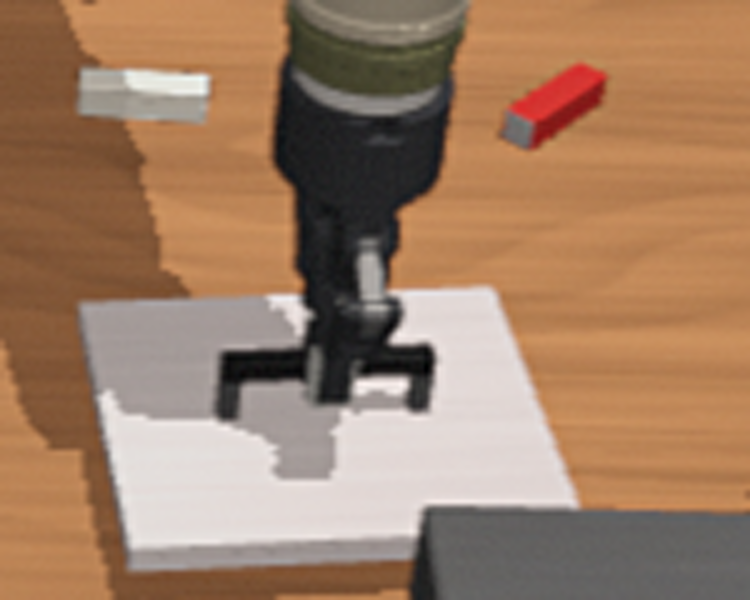

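View pics/t12.png

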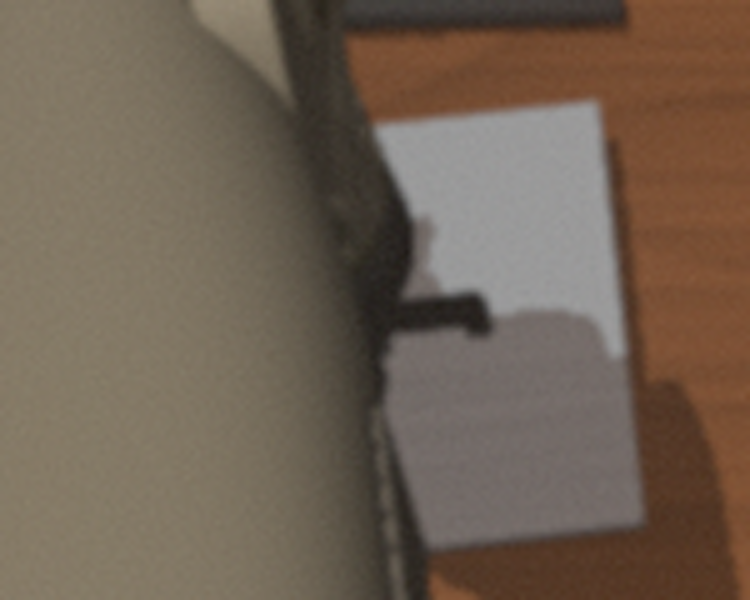

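Emit:
move_arm([
  [0,0,-3,0],
])

```text
time: 47.88
tool_pos: [635.4, 189.4, 71.0]
ee_rot: [0.669, 0.743, -0.005, -0.002]
force: [-1.6, 0.2, -4.4]
gripper_width: 0.119
```

```bash
python3 - <<'E'
from h import *
f=settle(4)
rows(581.3,-124.1,115,-81.85)
E
```

```text
t 48.08 pos [641.2 190.5  78.3] ang -84.0 tilt [ 0.5 -0.2] w 10.0 F [-0.5 -0.3 -4.8] qd 0.028
[[-3.41, -1.03, -0.4, -0.2], [-3.4, -1.04, -0.4, -0.2], [-3.4, -1.06, -0.4, -0.2], [-3.39, -1.07, -0.4, -0.2], [-3.39, -1.08, -0.4, -0.2], [-3.39, -1.1, -0.4, -0.2], [-3.38, -1.11, -0.4, -0.2], [-3.38, -1.13, -0.4, -0.2], [-3.37, -1.14, -0.4, -0.2]]
```

Emit:
move_arm([
  [0,0,-3,0],
])

```text
time: 48.17
tool_pos: [636.4, 189.7, 100.6]
ee_rot: [0.669, 0.743, -0.004, -0.001]
force: [-0.7, -0.1, -5.0]
gripper_width: 0.119
```

```bash
python3 - <<'E'
from h import *
f=settle(4)
rows(581.3,-124.1,115,-81.85,13)
E
```

```text
t 48.37 pos [641.7 190.6 107.8] ang -84.0 tilt [ 0.6 -0.2] w 10.0 F [-0.9 -1.  -4. ] qd 0.029
[[-2.36, -0.72, -0.05, -0.2], [-2.36, -0.72, -0.05, -0.2], [-2.36, -0.73, -0.05, -0.2], [-2.35, -0.74, -0.05, -0.2], [-2.35, -0.74, -0.05, -0.2], [-2.35, -0.75, -0.05, -0.2], [-2.35, -0.76, -0.05, -0.2], [-2.34, -0.76, -0.05, -0.2], [-2.34, -0.77, -0.05, -0.2], [-2.34, -0.78, -0.05, -0.2], [-2.34, -0.78, -0.05, -0.2], [-2.34, -0.79, -0.05, -0.2], [-2.33, -0.8, -0.05, -0.2]]
```

Emit:
move_arm([
  [-1.6,-0.5,-0.2,-0.2],
  [-2.4,-0.7,-0.2,-0.2],
  [-2.4,-0.7,-0.1,-0.2],
  [-2.4,-0.7,-0.1,-0.2],
  [-2.4,-0.7,-0.1,-0.2],
  [-2.4,-0.7,-0.1,-0.2],
  [-2.4,-0.7,-0.1,-0.2],
  [-2.4,-0.8,-0.1,-0.2],
  [-2.4,-0.8,-0.1,-0.2],
  [-2.4,-0.8,-0.1,-0.2],
  [-2.4,-0.8,-0.1,-0.2],
  [-1.6,-0.5,0,-0.2],
])

```text
time: 49.37
tool_pos: [580.7, -95.6, 94.9]
ee_rot: [0.649, 0.761, -0.006, -0.008]
force: [0.4, -0.3, -3.5]
gripper_width: 0.114
```

```bash
python3 - <<'E'
from h import *
f=settle(6)
rows(581.3,-124.1,115,-81.85)
E
```

```text
t 49.67 pos [581.6 -92.7  95.8] ang -80.8 tilt [-1.8  0.2] w 9.7 F [-0.3  1.2 -3.4] qd 0.013
[[-3.08, -0.57, -1.92, 1.0]]
```

Emit:
move_arm([
  [-3.0,-0.6,-2.4,1.0],
])

```text
time: 49.75
tool_pos: [577.5, -117.0, 114.9]
ee_rot: [0.652, 0.758, -0.006, -0.013]
force: [0.1, 0.9, -4.2]
gripper_width: 0.119
```

```bash
python3 - <<'E'
from h import *
f=settle(6)
rows(581.3,-124.1,115,-81.85)
E
```

```text
t 50.05 pos [ 580.7 -122.2  119.3] ang -81.7 tilt [-1.9  0.3] w 9.8 F [ 0.1  0.2 -4.3] qd 0.007
[[-0.2, 0.04, 0.43, 0.1]]
```

Emit:
move_arm([
  [0,-0.2,3.6,0],
  [0,-0.2,-2.8,0],
])

```text
time: 50.22
tool_pos: [566.4, -116.9, 98.9]
ee_rot: [0.653, 0.757, -0.009, -0.019]
force: [-7.3, 3.2, -9.2]
gripper_width: 0.117
```

```bash
python3 - <<'E'
from h import *
f=settle(6)
rows(581.3,-124.1,90,-81.85)
E
```

```text
t 50.52 pos [ 582.4 -123.   117.4] ang -81.6 tilt [-0.6 -0.1] w 10.0 F [-0.1 -0.3 -4. ] qd 0.007
[[-0.09, -0.11, 2.74, 0.2]]
```

Emit:
move_arm([
  [-0.05,-0.1,2.2,0.1],
  [-0.05,-0.3,-0.6,0.1],
])

```text
time: 50.68
tool_pos: [579.8, -124.3, 101.2]
ee_rot: [0.654, 0.756, -0.002, -0.001]
force: [-2.8, 0.8, -5.2]
gripper_width: 0.119
```

```bash
python3 - <<'E'
from h import *
f=settle(6)
rows(581.3,-124.1,75,-81.85)
g=imaging.grab_frame("scene")
im=crop(g,210,180,150,120,5); cv2.imwrite("pics/s13.png",im)
im=crop(f,330,150,160,130,5); cv2.imwrite("pics/t13.png",im)
E
```

```text
t 50.98 pos [ 583.1 -125.8  106.8] ang -81.8 tilt [ 0.5 -0.5] w 9.8 F [ 0.7 -0.7 -3.1] qd 0.006
[[0.21, -0.17, 3.18, 0.1]]
```

View pics/s13.png

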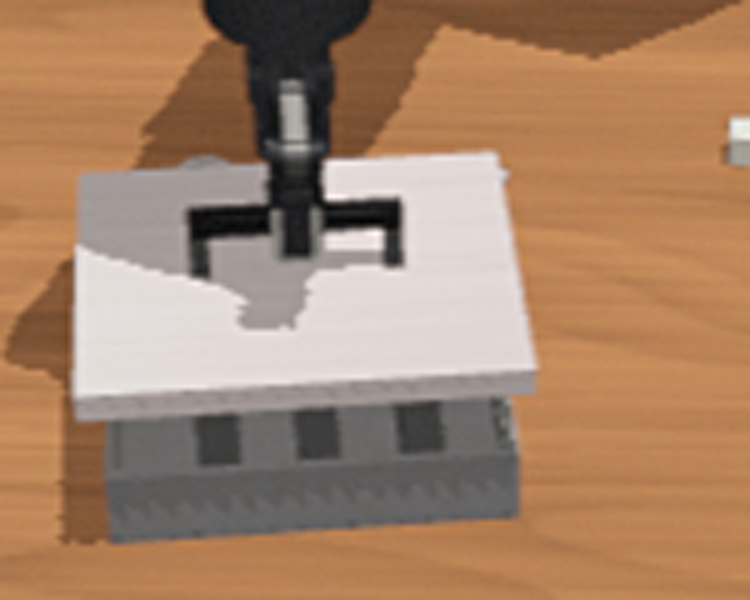

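View pics/t13.png

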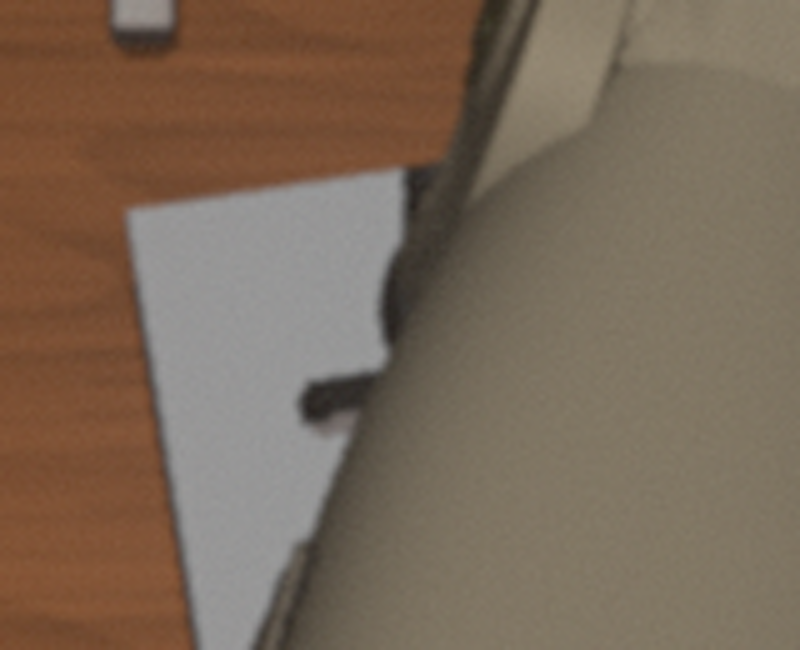

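Emit:
move_arm([
  [0.2,-0.2,3.3,0],
])

```text
time: 51.12
tool_pos: [586.4, -126.3, 80.1]
ee_rot: [0.655, 0.756, 0.002, 0.01]
force: [1.8, -0.8, -2.8]
gripper_width: 0.113
```

```bash
python3 - <<'E'
from h import *
f=settle(8)
rows(581.3,-124.1,68,-81.85)
g=imaging.grab_frame("scene")
im=crop(g,210,180,130,100,6)
p=st()["tool_pos"]; zl=p[2]-25.2+10
lx,ly=p[0]-.3,p[1]+.3
draw(im,g,boxpts(176,204,zl-10,zl+4),lx,ly,np.radians(8.2),6,np.array([210,180]),(0,0,255))
draw(im,g,boxpts(162,190,0,39),581,-123.8,np.radians(8.2),6,np.array([210,180]),(0,255,0))
cv2.imwrite("pics/s14.png",im)
im=crop(f,340,150,150,120,5)
draw(im,f,boxpts(176,204,zl-10,zl+4),lx,ly,np.radians(8.2),5,np.array([340,150]),(0,0,255))
cv2.imwrite("pics/t14.png",im)
E
```

```text
t 51.52 pos [ 581.8 -124.6   74.9] ang -81.8 tilt [ 0.7 -0.6] w 10.1 F [-0.3 -0.2 -4.4] qd 0.005
[[0.06, -0.05, 0.69, 0.1]]
```

View pics/s14.png

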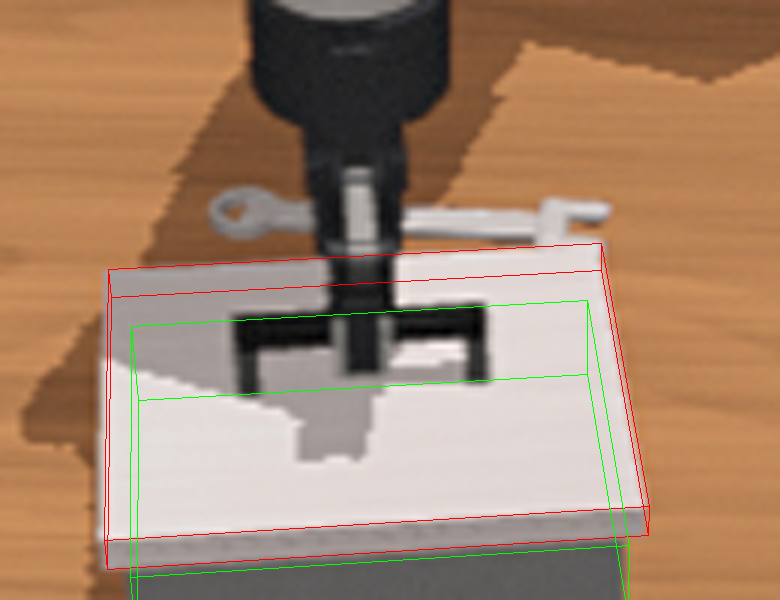

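View pics/t14.png

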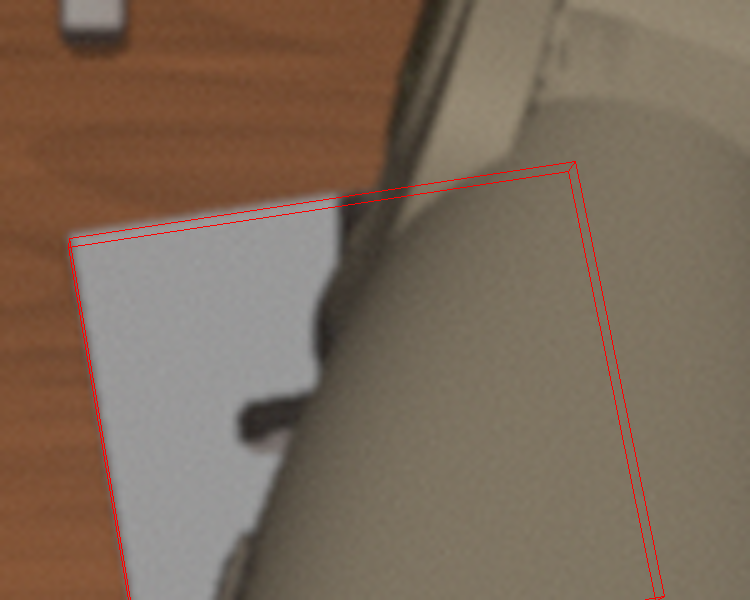

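Emit:
move_arm([
  [0.15,-0.1,0.7,0],
])

```text
time: 51.65
tool_pos: [582.3, -124.0, 69.7]
ee_rot: [0.655, 0.756, 0.001, 0.006]
force: [0.7, -0.8, -2.8]
gripper_width: 0.119
```

```bash
python3 - <<'E'
from h import *
f=settle(6)
rows(580.8,-123,60,-81.85)
E
```

```text
t 51.95 pos [ 580.6 -123.2   67.8] ang -81.8 tilt [ 0.7 -0.6] w 9.9 F [-0.3  0.6 -3.5] qd 0.003
[[0.03, 0.02, 0.78, 0.1]]
```

Emit:
move_arm([
  [0,0,0.6,0],
])

```text
time: 52.03
tool_pos: [581.6, -123.6, 62.8]
ee_rot: [0.655, 0.756, 0.0, 0.005]
force: [1.2, -1.2, -3.2]
gripper_width: 0.118
```

```bash
python3 - <<'E'
from h import *
f=settle(6)
rows(580.8,-123,60,-81.85)
E
```

```text
t 52.33 pos [ 580.5 -123.3   61.7] ang -81.8 tilt [ 0.6 -0.6] w 10.3 F [ 0.7 -1.3 -3.5] qd 0.003
[[0.02, 0.03, 0.17, 0.1]]
```

Emit:
move_arm([
  [0,0,0.4,0],
])

```text
time: 52.42
tool_pos: [581.3, -123.5, 58.4]
ee_rot: [0.655, 0.756, 0.0, 0.005]
force: [0.6, 0.0, -3.3]
gripper_width: 0.115
```

```bash
python3 - <<'E'
from h import *
f=settle(5)
rows(580.8,-123,55,-81.85)
E
```

```text
t 52.67 pos [ 580.5 -123.3   57.6] ang -81.8 tilt [ 0.6 -0.5] w 9.9 F [-0.1  0.2 -3.6] qd 0.003
[[0.02, 0.03, 0.26, 0.1]]
```

Emit:
move_arm([
  [0,0,0.25,0],
])

```text
time: 52.75
tool_pos: [581.0, -123.4, 55.5]
ee_rot: [0.655, 0.756, 0.0, 0.005]
force: [-0.2, 0.3, -3.3]
gripper_width: 0.115
```

```bash
python3 - <<'E'
from h import *
f=settle(5)
rows(580.8,-123,55,-81.85)
g=imaging.grab_frame("scene")
cv2.imwrite("pics/s15.png",crop(g,210,180,130,100,6))
E
```

```text
t 53.0 pos [ 580.5 -123.3   55.1] ang -81.8 tilt [ 0.6 -0.5] w 9.9 F [-0.5 -0.1 -3.3] qd 0.002
[[0.02, 0.03, 0.01, 0.1]]
```

View pics/s15.png

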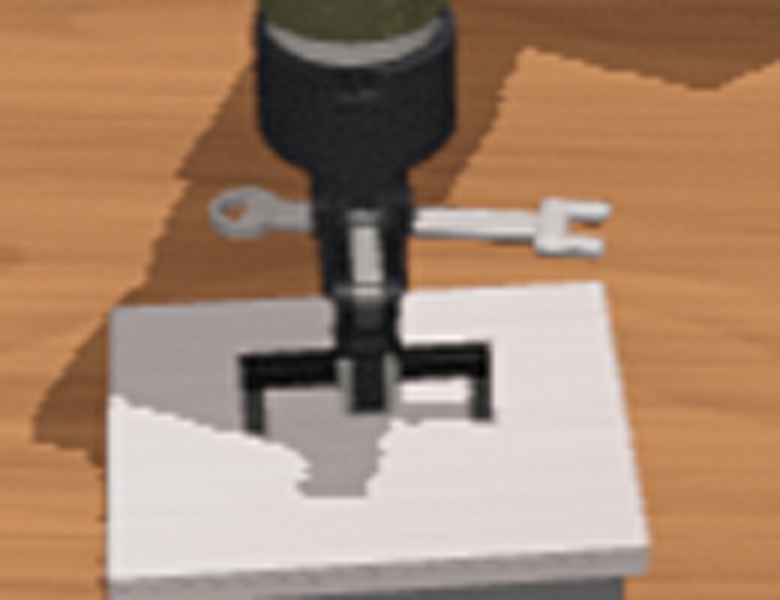

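Skirt is down round the walls without contact force. Lowering until it touches.

Emit:
move_arm([
  [0,0,0.15,0],
])

```text
time: 53.13
tool_pos: [580.9, -123.4, 54.2]
ee_rot: [0.655, 0.756, 0.0, 0.005]
force: [-6.5, 2.3, 13.0]
gripper_width: 0.115
```

```bash
python3 - <<'E'
from h import *
f=settle(5)
rows(580.8,-123,54,-81.85)
E
```

```text
t 53.38 pos [ 580.8 -123.4   54.2] ang -81.8 tilt [ 0.7 -0.6] w 9.9 F [-2.5  1.2  2.9] qd 0.001
[[0.04, 0.0, 0.02, 0.1]]
```

Emit:
move_arm([
  [0,0,0.1,0],
])

```text
time: 53.47
tool_pos: [580.9, -123.4, 54.2]
ee_rot: [0.654, 0.756, 0.0, 0.005]
force: [-4.7, 1.5, 10.0]
gripper_width: 0.113
```

```bash
python3 - <<'E'
from h import *
f=settle(5)
rows(580.8,-123,54,-81.85)
E
```

```text
t 53.72 pos [ 580.9 -123.4   54.2] ang -81.8 tilt [ 0.8 -0.6] w 9.7 F [-2.7  0.8  6.7] qd 0.002
[[0.04, -0.0, 0.02, 0.1]]
```

Emit:
move_arm([
  [0,0,0,0],
], hand=0.0)

```text
time: 53.8
tool_pos: [581.1, -123.5, 54.5]
ee_rot: [0.654, 0.756, 0.0, 0.005]
force: [0.1, -0.2, 0.3]
gripper_width: 0.242
```

```bash
python3 - <<'E'
from h import *
f=settle(7)
rows(580.8,-123,54,-81.85)
E
```

```text
t 54.15 pos [ 580.9 -123.4   54.1] ang -81.8 tilt [ 0.8 -0.6] w 42.5 F [ 0.2 -0.7 -0. ] qd 0.003
[[0.05, -0.01, 0.01, 0.1]]
```

Emit:
move_arm([
  [0,0,-2.5,0],
])

```text
time: 54.23
tool_pos: [577.4, -122.2, 74.6]
ee_rot: [0.655, 0.756, -0.001, 0.001]
force: [-0.0, 0.4, -0.2]
gripper_width: 0.496
```

```bash
python3 - <<'E'
from h import *
f=settle(4)
rows(480,250,180,-60,14)
g=imaging.grab_frame("scene")
cv2.imwrite("pics/s16.png",crop(g,210,180,130,100,6))
E
```

```text
t 54.43 pos [ 581.5 -123.6   79.6] ang -81.8 tilt [ 0.9 -0.7] w 42.6 F [-0.5  0.3  0. ] qd 0.025
[[2.74, -0.33, -0.74, -1.6], [2.75, -0.25, -0.74, -1.6], [2.75, -0.18, -0.74, -1.6], [2.76, -0.11, -0.74, -1.6], [2.76, -0.03, -0.74, -1.6], [2.76, 0.04, -0.74, -1.6], [2.76, 0.12, -0.74, -1.6], [2.75, 0.19, -0.74, -1.6], [2.75, 0.27, -0.74, -1.6], [2.74, 0.34, -0.74, -1.6], [2.73, 0.42, -0.74, -1.6], [2.71, 0.49, -0.74, -1.6], [2.7, 0.56, -0.74, -1.6], [2.68, 0.64, -0.74, -1.6]]
```

View pics/s16.png

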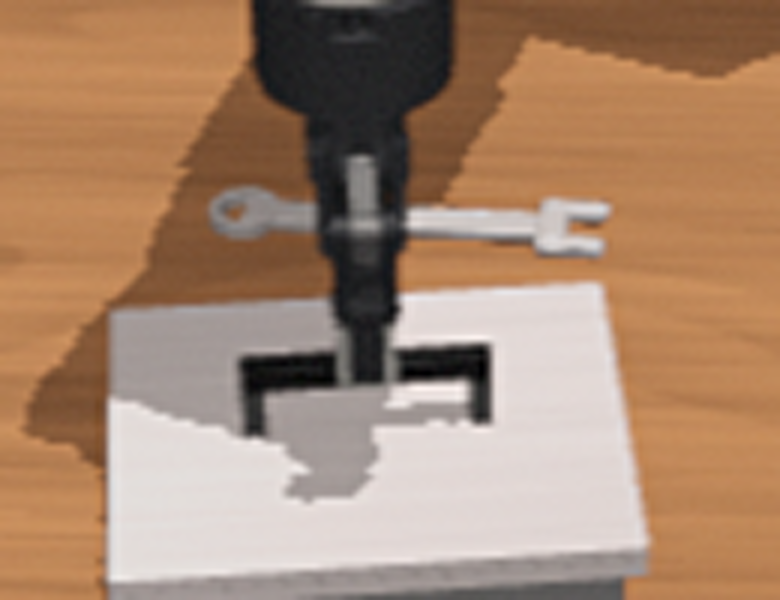

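Lid seated; retreat clear and check.

Emit:
move_arm([
  [0,0,-3,0],
  [1,0,-3,0],
  [2.7,0,-2,0],
  [2.7,0,-1,0],
  [2.7,0,-1,0],
  [2.7,0,-0.5,0],
  [2.7,0,-0.5,0],
  [2.7,0,-0.5,0],
  [2.7,0,0,0],
  [2.7,0,0,0],
  [2.7,0,0,0],
  [2.5,0,0,0],
])

```text
time: 55.48
tool_pos: [535.8, 159.4, 185.6]
ee_rot: [0.659, 0.752, -0.004, -0.002]
force: [0.3, -0.6, 0.6]
gripper_width: 0.501
```

```bash
python3 - <<'E'
from h import *
f=settle(6)
rows(480,250,180,-60)
cv2.imwrite("pics/t17.png",f["image"][:,:,::-1])
g=imaging.grab_frame("scene")
SH["lidS"]=(176,204,29,43)
for fr in(f,g):
  for t,k in(("lid","lidS"),("tube1","tube3")):
    for l in loc(fr,t,k): print(t,l)
im=crop(g,210,220,130,80,6);o=np.array([210,220])
draw(im,g,boxpts(176,204,29,43),581,-123.8,np.radians(8.2),6,o,(0,0,255))
cv2.imwrite("pics/s17.png",im)
E
```

```text
t 55.78 pos [536.5 157.3 185.9] ang -82.5 tilt [-0.7 -0.4] w 42.5 F [-0.4 -0.5  0.2] qd 0.013
[[2.48, -1.1, 0.15, -5.6], [2.58, -0.85, 0.15, -5.6], [2.65, -0.59, 0.15, -5.6], [2.69, -0.33, 0.15, -5.6]]
lid (0.83, array([146., 145., 144.]), array([ 581.8, -123. ,    8.2]), np.float64(0.018))
tube1 (0.95, array([86., 78., 74.]), array([ 573.1, -366. ,   -3.3]), np.float64(0.038))
tube1 (0.85, array([88., 80., 76.]), array([ 487.1, -361.9,   -4.8]), np.float64(0.053))
lid (0.62, array([204., 195., 192.]), array([ 581.2, -125.2,    8.7]), np.float64(0.017))
tube1 (0.84, array([136., 129., 126.]), array([ 568. , -369.4,   -5.1]), np.float64(0.055))
tube1 (0.62, array([134., 127., 125.]), array([ 479.2, -363.3,    0.8]), np.float64(0.125))
```

View pics/t17.png

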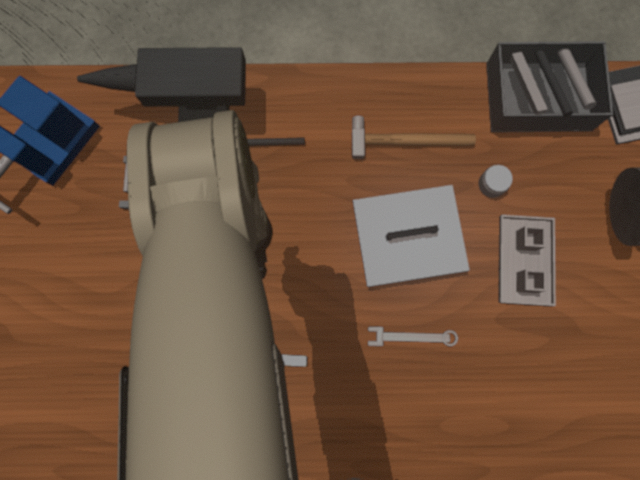

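View pics/s17.png

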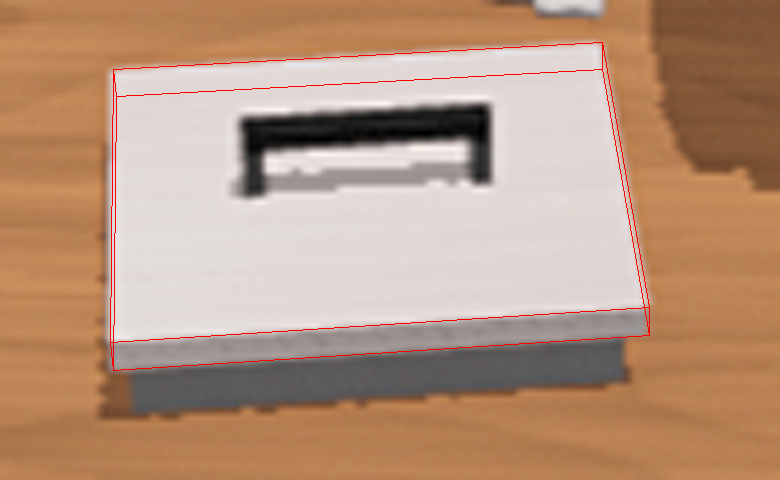

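```bash
python3 -c "
from cell import workorder
print(workorder.hand_in())"
```

```text
the job is handed in; nothing more can be done
None
```

I packed the box, moved the tubes to the tray, put the lid on and handed the job in at about 56 s on the robot's clock. `hand_in()` reports no verdict.

- **Bars:** There were four solid bar ends this time. Three came from the bench, one of them knocked about 25 mm aside during the run and found again. The fourth was already in the box. The pictures taken just before closing showed all four lying flat in one layer.
- **Tubes:** One came from the box and one from the bench. Both stand on end, side by side, in the offcut tray, about 85 mm apart.
- **Lid:** It touched the rim at the height expected for a fully seated lid (within 0.1 mm of the predicted TCP height).
    - **Position:** After release, the top camera fitted it about 1 mm from the box centre and the scene camera about 1.5 mm. The clearance is 4 mm.
    - **Level:** In the scene picture its outline matched a level, seated lid.
- **Other objects:** I did not touch the tools, clamp, tin, or the red and white look-alikes. The last picture showed the arm well clear of the job, but it hid the clamp and the red look-alike, so those two were not checked at the end.

The one disagreement is in tube position: the scene camera placed the two tubes 5–8 mm nearer the robot than the top camera did. Both readings are inside the tray.

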